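# Hang a cleco bin on the slatwall

## Task

Hang the yellow bin of clecos in the top groove of the slatted stand, about midway between the red and the blue bin: tilt its front up, feel the lip on its back into the groove, swing the front down until it hangs level and fully home with its back against the slats, and let go. The board has been raised by an unknown amount, so work gently: do not force the bin against the slats, do not tip it so far that the clecos spill, and leave the two hung bins and the things on the bench as they are.

Things in the scene. Friction and masses are not known exactly. Their poses are not given: they have to be found in the camera images.
- bin_center (a point): Centre of the loose yellow shop bin (0.2 to 0.4 kg, upright on the bench), 27.5 mm above its underside; x from its low front to its back, y across, z up. 100 (x) by 60 (y) by 55 mm high, walls 3 mm. Side faces flat and parallel, 60 mm apart, 55 mm high over the rear 65 mm and 32 mm farther forward. Back face at x = +50 mm. Its hooked lip: see bin_lip.
- bin_lip (a point): Middle of the top edge of the bin's lip, 59 mm behind and 43.5 mm above bin_center. On the back's top rim a tongue 50 mm wide, 3 mm thick (52 to 55 mm above the underside) reaches 10.5 mm out behind the back face; at its end a lip 3 mm thick turns up to 71 mm above the underside. Clear throat between lip and back face 7.5 mm.
- slat_stand: Fixed countertop slatwall stand; origin at the centre of its underside, x from front to back, y along the slats, z up. Rigid board 300 mm wide, 20 mm thick, front face at x = -10 mm, top edge 46 mm above the lower edge of the top groove. The board is clamped in slotted uprights, 5 to 33 mm above its lowest setting; no reading shows how much. Base 10 mm thick, reaching 65 mm before the face.
- gap (a point): Point on the board's face midway between red and blue bin, 171 mm up: the lower edge of the top groove's mouth if the board were at its lowest setting. The true edge is 5 to 33 mm above this point. Axes as the stand. Hung home, the bin's x is along the stand's x, its tongue rests on that edge, its centre is 51 mm before the face and 24.5 mm below the edge.
- groove (a point): Middle of the top groove's hollow, 11 mm behind the face and 9 mm above the mouth's lower edge, for the lowest setting (true one 5 to 33 mm higher). The groove is a T slot: mouth 14 mm high through a front 5 mm thick, then a hollow 12 mm deep from 8 mm below the mouth to 12 mm above it. A like groove lies 76 mm lower (not used).
- red_bin (a joint): Tip-up angle (rad, 0 = hanging) of the red bin hung 105 mm to the +y side of the gap, same shape as the yellow one; it tips about its lip. Leave alone.
- blue_bin (a joint): Tip-up angle (rad, 0 = hanging) of the blue bin hung 105 mm to the -y side of the gap, same shape as the yellow one. Leave alone.
- rivet_tin: Open grey tin of rivets, 84 mm across and 75 mm high, origin at the centre of its underside; leave alone.
- cleco_pliers: Hand pliers with yellow grips lying on the bench, about 190 mm long, 70 mm wide and 16 mm high, origin under the middle, x towards the jaws; leave alone.
- try_square: Steel square lying on the bench: stock 110 mm along y, 16 mm high, and blade 160 mm towards +x; origin under the middle of the stock; leave alone.
Things that resemble listed ones, but are neither listed nor needed, are in the scene too. Several things look just like the part that bears bin_center: the one meant starts farthest to the robot's right.

How it is judged:
On the way, in this order (a step that is already met when the one before it is completed fails the run):
1. the bin, tilted front up, has its lip in the mouth of the top groove (x of bin_lip in the frame of slat_stand above -0.005 m and angle between bin_center's own z axis and vertical above 0.25 rad and z of bin_lip in the frame of slat_stand between 0.168 and 0.238 m), for 0.1 s.
2. the bin is swung down level with its lip behind the slat (x of bin_lip in the frame of slat_stand above -0.005 m and angle between bin_center's own z axis and vertical below 0.09 rad and angle between the x axis of bin_center and the x axis of slat_stand, either way round below 0.09 rad), for 0.2 s.
At the end, for the whole second after the job is handed in: The yellow bin hangs released and still in the top groove: lip 5 mm or more behind the face, level and square within 0.09 rad, centre within 25 mm of mid-gap and 148 to 183 mm above the stand's underside; red and blue bins hanging as before (under 0.06 rad) (all of step 2 and y of bin_center in the frame of slat_stand between -0.025 and 0.025 m and z of bin_center in the frame of slat_stand between 0.148 and 0.183 m and linear speed of bin below 0.02 m/s and angular speed of bin below 0.1 rad/s and contact force between bin and slat_stand above 0.5 N and value of joint each of red_bin, blue_bin below 0.06 rad); the robot touches nothing.
It fails at once if the held bin is forced against the slat stand with more than 25 N (contact force between slat_stand and anything else above 25 N and contact force between the fingers and bin above 3 N).
It fails at once if the slat stand or a hung bin is struck or pushed with more than 40 N (contact force between slat_stand and anything else above 40 N).
It fails at once if the yellow bin is tipped more than about 60 degrees (clecos spill) (angle between bin_center's own z axis and vertical above 1.05 rad).
It fails at once if the red or blue bin is tipped up more than 0.15 rad (value of joint any of red_bin, blue_bin above 0.15 rad).
It fails at once if the tin, pliers or square is moved more than 20 mm (distance of any of rivet_tin, cleco_pliers, try_square from where it was at the start of the episode above 0.02 m).
It also fails if it takes over 58 s, if anything falls off the work surface, if the arm or the gripper's body presses on something with over 40 N, if the wrist force passes 120 N, or if a joint passes its speed limit or range.

## Robot

A 6-joint arm with a two-finger parallel gripper is mounted at the origin on the work surface. World frame = base frame: x ahead of the robot, y to its left, z up, the work surface at z = 0. Lengths are in m, angles in rad, forces in N, time in s.
With the tool pointing down it reaches from about 0.425 to 0.95 m from the base axis. Payload 3.5 kg.
Tool frame: the origin (TCP) lies at the very end of the fingers, on their centre line; the grasp point (between the pads) lies 19 mm behind it; z points along the fingers, y is the direction in which the jaws open and shut (so a half turn about z gives the same grasp; the last joint's range is limited). The gripper opens to 85 mm and grips with 20 to 120 N. Pads are 22 mm wide; open, the fingers measure 114 mm over their backs; the gripper's body (76 mm by 85 mm) begins 54 mm behind the grasp point. The pads swing forward as they close: fully open they stand 13 mm farther back than shut.
Start: joints at [-1.45, 0.286, 1.577, -0, 1.279, -0.15], TCP at [0.181, -0.65, 0.231] pointing down, gripper open.
Joint ranges: [-2.77, 2.77], [-0.9, 2.22], [0.21, 2.48], [-1.53, 4.67], [0.24, 2.81], [-2.84, 2.84]. Speed limits (rad/s): [2.79, 2.79, 3.14, 3.14, 3.14, 3.14].

## Interface

Orientations are given as a unit quaternion [x, y, z, w].
In Python, from plant import arm gives the robot as it stands. The module is installed in compiled form; this text tells all that it offers.
- The arm moves only by the tool drive_tool, never from a script. Its argument "commands" is a list that holds one entry, the list of rows, each a list of 7 numbers: the shift along the tool's x, y, z as a fraction of full scale, then the turn, a rotation vector about the tool's x, y, z as a fraction of full scale, then the opening, from -1 (shut) to 1 (fully open). A call has 1 to 12 rows; each row is the pose to reach, as a shift and turn from the pose commanded when the call began, along the tool's axes at that moment; what a row does not reach only later rows make up. Full scale, the value 1, is 12 cm for a shift and 90 degrees for a turn. A row lasts 1/12 s, in which the tool goes at most 41.7 mm and 7.16 degrees, less where a joint would pass 70% of its speed; a pose out of reach is approached as far as the arm can. A call with a number of a shift or a turn outside -1 to 1 is refused whole. A call with a gripper value outside its range is refused whole. The fingers move at their own pace and stop on an object; "force" is the grip in N (left out, the last holds). Time passes only in rows, so rows that repeat a pose let the fingers close. It gives the time, the measured TCP pose, the force and the opening at its end, in the units of the state.
- arm.read_state(): the state, without advancing time (a new reading comes with each control period).
- arm.grab_frame(name): name is "scene" or "top"; returns a dict with "img" (400x640x3 uint8, red, green, blue), "z_map" (400x640 float32, m along the optical axis (not along the pixel's ray), 0 where there is no reading), "vertical_fov" (degrees; the focal length in pixels is half the picture's height over the tangent of half this angle, whatever the lens; pixels are square), "cx", "cy" (the principal point, pixels), "k1" (the pictures are not rectified: a ray, as slopes to the right and down, at radius r is drawn at 1 + k1 r^2 times it, then the intrinsics apply), "R" (3x3) and "t" (3): a world point X has camera coordinates R X + t. Camera axes: x right, y down, z forward; pixel columns grow to the right and rows downward; lengths in m; the calibration is good to about 2 mm. A picture is of the moment at which its call begins.
- arm.sign_off(): hands the job in, once; it reports no verdict.
The state is a dict: "time_s": time; "joints": joint angles; "qd": joint speeds; "joint_torque": joint torques, N m; "ee_pos": TCP position; "orientation": TCP orientation; "wrist_force": force on the tool from outside, world axes, zero at the start; "wrist_torque": the same for the moment, N m; "gripper_width": opening from 0.0 (shut) to 1.0 (fully open).
Only numpy, scipy, OpenCV 4.12 (cv2) and the standard library are available. Lean on these libraries where they do the work, as an engineer would, in place of code of your own. Each camera call takes 0.05 s, during which the arm holds its last target.

## Working session

There is one attempt and no reset: what is moved stays moved. The work goes in short steps, Python scripts to look and compute and a tool call to move; the robot and the scene stay as the last step left them, time stands still between calls to the robot, and variables do not carry over. Pictures are saved under pics/ and viewed, and the job is handed in when it is done.

Besides the shell and the picture viewer there is one more tool, called as a command line: name --argument value ..., lists and objects as JSON in quotes. drive_tool: Moves the arm, as the interface text tells. Its arguments: {"type":"object","properties":{"commands":{"type":"array","items":{"type":"array","items":{"type":"array","items":{"type":"number","minimum":-1,"maximum":1}}}},"force":{"type":"number"}},"required":["commands"]}

```bash
mkdir -p pics; cat > h.py <<'E'
import numpy as np, cv2
from plant import arm
from scipy.spatial.transform import Rotation as Ro
def grab(n):
    f=arm.grab_frame(n); np.savez(f'{n}.npz',**f); return f
def load(n): return dict(np.load(f'{n}.npz'))
def world(f):
    h,w=f['z_map'].shape; fl=h/2/np.tan(np.radians(float(f['vertical_fov']))/2)
    K=np.array([[fl,0,float(f['cx'])],[0,fl,float(f['cy'])],[0,0,1]])
    uu,vv=np.meshgrid(np.arange(w,dtype=float),np.arange(h,dtype=float))
    p=cv2.undistortPoints(np.stack([uu.ravel(),vv.ravel()],1)[:,None],K,np.array([float(f['k1']),0,0,0]))[:,0]
    z=f['z_map'].astype(float)
    c=np.stack([p[:,0].reshape(h,w)*z,p[:,1].reshape(h,w)*z,z],-1)
    W=(c-f['t'])@f['R']
    W[z==0]=np.nan
    return W
def proj(f,X):
    h=400; fl=h/2/np.tan(np.radians(float(f['vertical_fov']))/2)
    c=np.atleast_2d(X)@f['R'].T+f['t']; s=c[:,:2]/c[:,2:]
    s=s*(1+float(f['k1'])*(s**2).sum(1,keepdims=True))
    return s*fl+[float(f['cx']),float(f['cy'])]
E
python3 - <<'E'
from h import *
s=arm.read_state(); print(s)
for n in('scene','top'):
    f=grab(n); cv2.imwrite(f'pics/{n}0.png',f['img'][:,:,::-1]); print(f['vertical_fov'],f['cx'],f['cy'],f['k1'],-f['R'].T@f['t'],f['R'])
E
```

```text
{'time_s': 0.0, 'joints': array([-1.45001041e+00,  2.87211671e-01,  1.57817735e+00, -1.27588165e-05,
        1.27857970e+00, -1.49979075e-01]), 'qd': array([ 0.00064601, -0.00113746,  0.00123626, -0.00059807,  0.0016319 ,
        0.00055076]), 'joint_torque': array([ 1.24646420e-03, -4.05983591e+01, -2.92623800e+01,  1.79643615e-05,
        5.88315219e-03,  7.34153645e-06]), 'ee_pos': array([ 0.18050091, -0.64974096,  0.2299163 ]), 'orientation': array([ 9.90848830e-01,  1.34971048e-01,  1.12344622e-05, -1.18799489e-03]), 'wrist_force': array([ 0.08349124,  0.1818959 , -0.40120594]), 'wrist_torque': array([-0.06622231,  0.04522437,  0.01761565]), 'gripper_width': 0.9972201153787866}
51.55202617757578 318.69692612598965 202.474467743387 -0.04601309762003257 [0.88439268 0.48983569 1.19316353] [[-0.87383346  0.48618502  0.0062622 ]
 [ 0.40845198  0.74098716 -0.53301502]
 [-0.26378413 -0.46320855 -0.8460826 ]]
56.56555730904337 317.1335596829304 206.65786617526726 0.02442007425890789 [ 0.38336594 -0.08997061  1.12679486] [[-0.00615632 -0.99994116 -0.00893186]
 [-0.98395687  0.00765004 -0.17824241]
 [ 0.17830025  0.00769125 -0.98394607]]
```

View pics/scene0.png

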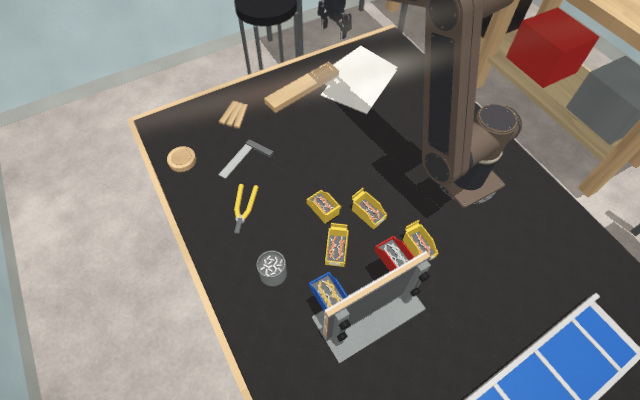

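View pics/top0.png

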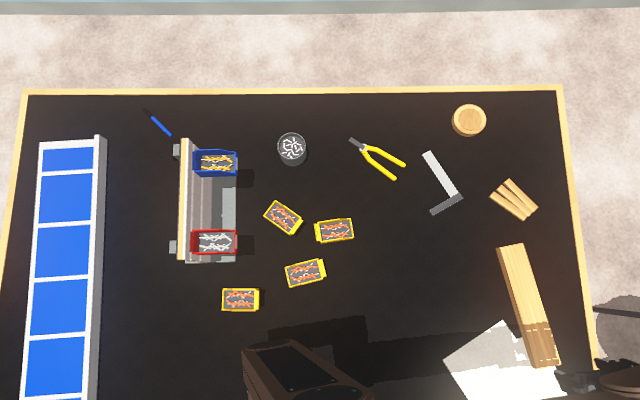

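The top view shows four loose yellow bins, at pixels (283,217), (334,230), (305,272) and (240,299). Image right is world -y, so the bin at (334,230) is farthest to the robot's right. The stand's slat face points right, with blue at (216,161) and red at (214,241). I'll check the choice in a close crop and measure.

```bash
python3 - <<'E'
from h import *
f=load('top'); im=f['img'][:,:,::-1]
a=cv2.resize(im[120:320,160:360],(600,600),interpolation=cv2.INTER_CUBIC); cv2.imwrite('pics/crop0.png',a)
W=world(f)
hsv=cv2.cvtColor(im,cv2.COLOR_BGR2HSV)
for (u,v) in [(283,217),(334,230),(305,272),(240,299)]:
    P=W[v-22:v+23,u-24:u+25].reshape(-1,3); P=P[np.isfinite(P[:,2])]
    Q=P[P[:,2]>0.012]; print((u,v),Q.mean(0).round(3),Q[:,2].max().round(4),len(Q))
    for lo,hi in((.028,.036),(.048,.058),(.06,.08)):
        q=Q[(Q[:,2]>lo)&(Q[:,2]<hi)]; print('  ',lo,len(q),q.mean(0).round(3) if len(q) else '')
# stand
P=W[100:280,165:250]
for v in range(130,275,10): print(v,[tuple((P[v-100,u-165]*1000).round(0)) for u in (176,180,184,188,192,200,215,228)])
E
```

```text
(283, 217) [0.55  0.019 0.029] 0.0746 728
   0.028 37 [0.566 0.037 0.03 ]
   0.048 99 [ 0.534 -0.005  0.055]
   0.06 28 [ 0.518 -0.026  0.069]
(334, 230) [ 0.512 -0.131  0.029] 0.0775 785
   0.028 44 [ 0.516 -0.152  0.031]
   0.048 118 [ 0.506 -0.103  0.055]
   0.06 20 [ 0.503 -0.077  0.071]
(305, 272) [ 0.39  -0.046  0.029] 0.0746 766
   0.028 29 [ 0.386 -0.021  0.03 ]
   0.048 113 [ 0.396 -0.075  0.055]
   0.06 23 [ 0.403 -0.098  0.071]
(240, 299) [0.315 0.141 0.03 ] 0.075 855
   0.028 39 [0.32  0.162 0.03 ]
   0.048 126 [0.314 0.111 0.055]
   0.06 31 [0.315 0.086 0.069]
130 [(np.float64(841.0), np.float64(370.0), np.float64(-3.0)), (np.float64(840.0), np.float64(356.0), np.float64(-1.0)), (np.float64(841.0), np.float64(344.0), np.float64(-2.0)), (np.float64(839.0), np.float64(329.0), np.float64(3.0)), (np.float64(839.0), np.float64(317.0), np.float64(2.0)), (np.float64(841.0), np.float64(293.0), np.float64(-3.0)), (np.float64(839.0), np.float64(243.0), np.float64(2.0)), (np.float64(839.0), np.float64(202.0), np.float64(0.0))]
140 [(np.float64(808.0), np.float64(368.0), np.float64(
[... 5867 characters left out ...]
), (np.float64(421.0), np.float64(240.0), np.float64(163.0)), (np.float64(423.0), np.float64(232.0), np.float64(123.0)), (np.float64(427.0), np.float64(224.0), np.float64(9.0)), (np.float64(426.0), np.float64(185.0), np.float64(10.0))]
270 [(np.float64(399.0), np.float64(342.0), np.float64(-1.0)), (np.float64(398.0), np.float64(330.0), np.float64(-1.0)), (np.float64(398.0), np.float64(319.0), np.float64(-2.0)), (np.float64(398.0), np.float64(306.0), np.float64(-0.0)), (np.float64(398.0), np.float64(294.0), np.float64(0.0)), (np.float64(398.0), np.float64(270.0), np.float64(1.0)), (np.float64(398.0), np.float64(225.0), np.float64(1.0)), (np.float64(397.0), np.float64(186.0), np.float64(2.0))]
```

View pics/crop0.png

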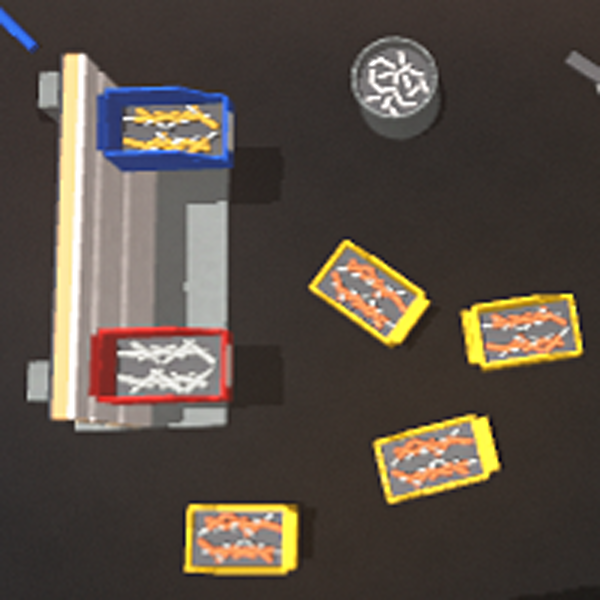

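The crop shows the chosen bin at crop (523,332). Its tongue is at its left end (crop 470,337), so its back already faces the stand. The board top is at z≈0.246, which puts the groove edge at about 0.200. Next I'll fit poses properly with a signed-distance fit over both cameras.

```bash
cat >> h.py <<'E'
from scipy.optimize import least_squares
def boxsdf(p,lo,hi):
    c=(np.array(lo)+hi)/2; q=np.abs(p-c)-(np.array(hi)-lo)/2
    return np.linalg.norm(np.maximum(q,0),axis=1)+np.minimum(q.max(1),0)
_m=lambda *a:np.array(a)/1000
BIN=[(_m(-50,-30,-27.5),_m(50,30,-24.5)),
 (_m(-50,-30,-27.5),_m(-47,30,4.5)),(_m(47,-30,-27.5),_m(50,30,27.5)),
 (_m(-15,-30,-27.5),_m(50,-27,27.5)),(_m(-15,27,-27.5),_m(50,30,27.5)),
 (_m(-50,-30,-27.5),_m(-15,-27,4.5)),(_m(-50,27,-27.5),_m(-15,30,4.5)),
 (_m(50,-25,24.5),_m(60.5,25,27.5)),(_m(57.5,-25,24.5),_m(60.5,25,43.5))]
def binsdf(p): return np.min([boxsdf(p,*b) for b in BIN],0)
def fitbin(P,p0,full=False,hanging=False):
    # p: x,y,z,yaw (+pitch about bin y, roll)
    def loc(p,P):
        R=Ro.from_euler('ZYX',[p[3],p[4] if full else 0,p[5] if full else 0])
        return R.inv().apply(P-p[:3])
    p=np.array(p0,float)
    for rad in(.03,.012,.007,.005):
        L=loc(p,P); s=binsdf(L); inside=(np.abs(L[:,0])<.046)&(np.abs(L[:,1])<.026)&(L[:,2]<.02)
        Q=P[(np.abs(s)<rad)&~inside]
        r=least_squares(lambda p:binsdf(loc(p,Q)),p,loss='soft_l1',f_scale=.002); p=r.x
    return p,len(Q),np.median(np.abs(r.fun))
E
cat > m.py <<'E'
from h import *
import sys
f=load('top');g=load('scene');Wt=world(f).reshape(-1,3);Ws=world(g).reshape(-1,3)
for nm,Wc in(('top',Wt),('scene',Ws),('both',np.vstack([Wt,Ws]))):
    Wc=Wc[np.isfinite(Wc[:,0])]
    for n,c,yaw in(('yel',(.512,-.125,.0275),1.35),('red',(.47,.18,.1755),1.57),('blu',(.685,.19,.1755),1.57)):
        P=Wc[(np.linalg.norm(Wc[:,:2]-c[:2],axis=1)<.09)&(np.abs(Wc[:,2]-c[2])<.06)&(Wc[:,2]>.006)]
        if n!='yel': P=P[P[:,1]<c[1]+.045]
        try:
            p,k,e=fitbin(P,[*c,yaw]); print(nm,n,p.round(4),k,round(e,4))
        except Exception as ex: print(nm,n,ex)
    T=Wc[(Wc[:,0]>.43)&(Wc[:,0]<.72)&(Wc[:,1]>.238)&(Wc[:,1]<.25)&(Wc[:,2]>.235)&(Wc[:,2]<.26)]
    print(nm,'top edge z',np.median(T[:,2]),len(T))
    F=Wc[(Wc[:,0]>.43)&(Wc[:,0]<.72)&(Wc[:,1]>.22)&(Wc[:,1]<.245)&(Wc[:,2]>.217)&(Wc[:,2]<.24)]
    if len(F)>20:
        r=least_squares(lambda a:a[0]+a[1]*(F[:,0]-.578)-F[:,1],[.233,0],loss='soft_l1',f_scale=.001); print(nm,'face y',r.x,len(F))
E
python3 m.py
```

```text
top yel [ 0.5115 -0.1332  0.0415  1.7157] 281 0.0005
top red [0.4678 0.178  0.1788 1.6011] 304 0.0003
top blu [0.6745 0.183  0.1782 1.5935] 631 0.0005
top top edge z 0.24556233318306223 575
top face y [0.23463999 0.02638887] 372
scene yel [ 0.5149 -0.1366  0.0324  1.7408] 416 0.0007
scene red [0.4687 0.1762 0.1785 1.6053] 424 0.0006
scene blu [0.6786 0.1831 0.1811 1.5985] 327 0.0004
scene top edge z 0.24523904314930228 571
both yel [ 0.5131 -0.1366  0.0311  1.7179] 635 0.0008
both red [0.4683 0.1776 0.1788 1.6043] 734 0.0006
both blu [0.6778 0.1831 0.179  1.6032] 879 0.0006
both top edge z 0.24542867411253433 1146
both face y [0.23464685 0.0263541 ] 374
```

```bash
cat > m2.py <<'E'
from h import *
from scipy.optimize import minimize
f=load('top');g=load('scene');Wt=world(f).reshape(-1,3);Ws=world(g).reshape(-1,3)
Wt=Wt[np.isfinite(Wt[:,0])];Ws=Ws[np.isfinite(Ws[:,0])]
def loc(p,z,P): return Ro.from_euler('z',p[2]).inv().apply(P-[p[0],p[1],z])
for nm,W in(('top',Wt),('scene',Ws),('both',np.vstack([Wt,Ws]))):
  for n,c,yaw in(('yel',(.512,-.128,.0275),1.72),('red',(.468,.178,.1752),1.597),('blu',(.678,.183,.1752),1.597)):
    P=W[(np.linalg.norm(W[:,:2]-c[:2],axis=1)<.085)&(np.abs(W[:,2]-c[2])<.06)&(W[:,2]>c[2]-.015)]
    if n!='yel':P=P[P[:,1]<c[1]+.045]
    rim=P[(P[:,2]>c[2]+.022)&(P[:,2]<c[2]+.034)]
    # drop interior contents
    p=np.array([*c[:2],yaw])
    for rad in(.02,.012,.008,.006):
        L=loc(p,c[2],P); s=binsdf(L); keep=(np.abs(s)<rad)&~((np.abs(L[:,0])<.044)&(np.abs(L[:,1])<.024))
        Q=P[keep]; r=least_squares(lambda p:binsdf(loc(p,c[2],Q)),p,loss='soft_l1',f_scale=.002);p=r.x
    L=loc(p,c[2],Q); top=Q[(np.abs(np.abs(L[:,1])-.0285)<.002)&(L[:,0]>-.01)&(L[:,0]<.048)&(L[:,2]>.02)]
    print(nm,n,p.round(4),len(Q),np.median(np.abs(r.fun)).round(4),'rimz',np.median(top[:,2]).round(4),len(top))
E
python3 m2.py
```

```text
top yel [ 0.5117 -0.1361  1.7168] 307 0.0007 rimz 0.0555 51
top red [0.4678 0.1779 1.6077] 289 0.0005 rimz 0.2022 66
top blu [0.677  0.1823 1.5974] 444 0.0005 rimz 0.2011 81
scene yel [ 0.5145 -0.1367  1.7339] 404 0.0008 rimz 0.0544 46
scene red [0.4688 0.1771 1.6065] 426 0.0007 rimz 0.201 71
scene blu [0.6788 0.1834 1.6012] 333 0.0005 rimz 0.2019 67
both yel [ 0.5133 -0.1369  1.7271] 707 0.001 rimz 0.0549 66
both red [0.4686 0.176  1.6095] 728 0.0008 rimz 0.2018 128
both blu [0.6778 0.183  1.6041] 759 0.0007 rimz 0.2019 111
```

```bash
cat > plan.py <<'E'
from h import *
import heapq
# 2D, mm: X toward board (face 0), z from groove lower edge. bin ref: back face & tongue underside
obs=[((0,-200),(5,0)),((0,14),(5,46)),((5,-200),(17,-8)),((5,26),(17,46)),((17,-200),(30,46))]
def seg(a,b,n): return [np.array(a)+(np.array(b)-a)*t for t in np.linspace(0,1,n)]
pts=np.array(seg((0,-52),(0,0),60)+seg((0,0),(10.5,0),22)+seg((10.5,0),(10.5,19),38)+seg((7.5,19),(10.5,19),8)+seg((7.5,3),(7.5,19),32)+seg((0,3),(7.5,3),15)+seg((-65,3),(0,3),20))
def sdf(P):
    d=[]
    for lo,hi in obs:
        lo=np.array(lo);hi=np.array(hi);q=np.abs(P-(lo+hi)/2)-(hi-lo)/2
        d.append(np.linalg.norm(np.maximum(q,0),axis=-1)+np.minimum(q.max(-1),0))
    return np.min(d,0)
X=np.arange(-30,3.01,.5);Z=np.arange(-25,16.01,.5);T=np.radians(np.arange(0,55,2.))
C=np.zeros((len(X),len(Z),len(T)))
for k,t in enumerate(T):
    # front up: up vector tilts toward board(+X): x'=x c + z s ; z'=-x s + z c
    c,s=np.cos(t),np.sin(t); q=np.stack([pts[:,0]*c+pts[:,1]*s,-pts[:,0]*s+pts[:,1]*c],1)
    for i,x in enumerate(X):
        C[i,:,k]=np.array([sdf(q+[x,z]).min() for z in Z])
np.save('C.npy',C)
goal=(int(np.argmin(abs(X+1.0))),int(np.argmin(abs(Z-1.))),0)
print('goal clr',C[goal])
best={goal:C[goal]};prev={};h=[(-C[goal],0,goal)];done=set();L={goal:0}
res={}
while h:
    nb,l,n=heapq.heappop(h)
    if n in done: continue
    done.add(n)
    i,j,k=n
    if i==0 and k not in res: res[k]=(-nb,n)
    for d in((1,0,0),(-1,0,0),(0,1,0),(0,-1,0),(0,0,1),(0,0,-1),(1,1,0),(-1,-1,0),(1,-1,0),(-1,1,0),(-1,0,1),(-1,-1,1),(0,-1,1),(0,1,1),(-1,1,1),(1,0,1),(1,-1,1),(1,1,1)):
        m=(i+d[0],j+d[1],k+d[2])
        if m in done or not all(0<=a<b for a,b in zip(m,C.shape)): continue
        v=min(-nb,C[m])
        if v<.1: continue
        if m not in best or v>best[m] or(v==best[m] and l+1<L[m]): best[m]=v;L[m]=l+1;prev[m]=n;heapq.heappush(h,(-v,l+1,m))
for k in sorted(res): print(np.degrees(T[k]).round(),res[k][0].round(2))
k=max(res,key=lambda k:res[k][0]);n=res[k][1]
while True:
    i,j,kk=n;print(X[i],Z[j],np.degrees(T[kk]).round(),'clr',C[n].round(2))
    if n==goal:break
    n=prev[n]
# max clearance with X choice per theta at X lip inside
for k in range(0,len(T),1):
    print(np.degrees(T[k]).round(),[ (X[i],Z[C[i,:,k].argmax()],C[i,:,k].max().round(1)) for i in range(28,66,4)])
E
python3 plan.py
```

```text
goal clr 1.0
0.0 1.0
2.0 1.0
4.0 1.0
6.0 1.0
8.0 1.0
10.0 1.0
12.0 1.0
14.0 1.0
16.0 1.0
18.0 1.0
20.0 1.0
22.0 1.0
24.0 1.0
26.0 1.0
28.0 1.0
30.0 1.0
32.0 1.0
34.0 1.0
36.0 1.0
38.0 1.0
40.0 1.0
42.0 1.0
44.0 1.0
46.0 1.0
48.0 1.0
50.0 1.0
52.0 1.0
54.0 1.0
-30.0 -13.5 42.0 clr 9.48
-29.5 -13.0 42.0 clr 8.98
-29.0 -12.5 42.0 clr 8.48
-28.5 -12.0 42.0 clr 7.98
-28.0 -11.5 42.0 clr 7.48
-27.5 -11.0 42.0 clr 6.98
-27.0 -10.5 42.0 clr 6.48
-26.5 -10.0 42.0 clr 5.98
-26.0 -9.5 42.0 clr 5.48
-25.5 -9.0 42.0 clr 4.98
-25.0 -8.5 42.0 clr 4.48
-24.5 -8.0 42.0 clr 3.98
-24.0 -7.5 42.0 clr 3.48
-23.5 -7.0 42.0 clr 2.98
-23.0 -6.5 42.0 clr 2.55
-22.5 -6.0 42.0 clr 2.27
-22.0 -5.5 42.0 clr 2.18
-21.5 -5.0 42.0 clr 2.14
-21.0 -4.5 42.0 clr 2.1
-20.5 -4.0 42.0 clr 2.07
-20.0 -3.5 42.0 clr 2.02
-19.5 -3.0 42.0 clr 1.99
-19.0 -2.5 42.0 clr 1.96
-18.5 -2.0 42.0 clr 1.91
-18.0 -1.5 42.0 clr 1.88
-17.5 -1.0 42.0 clr 1.84
-17.0 -0.5 42.0 clr 1.8
-16.5 0.0 42.0 clr 1.78
-16.0 0.5 42.0 clr 1.73
-15.5 1.0 42.0 clr 1.69
-15.0 1.5 42.0 clr 1.66
-14.5 2.0 42.0 clr 1.61
-14.0 2.5 42.0 clr 1.59
-13.5 3.0 42.0 
[... 15555 characters left out ...]
oat64(-4.5), np.float64(-2.4)), (np.float64(0.0), np.float64(-6.5), np.float64(-4.4)), (np.float64(2.0), np.float64(-25.0), np.float64(-6.4))]
54.0 [(np.float64(-16.0), np.float64(5.5), np.float64(3.4)), (np.float64(-14.0), np.float64(6.0), np.float64(2.6)), (np.float64(-12.0), np.float64(7.5), np.float64(2.6)), (np.float64(-10.0), np.float64(9.0), np.float64(2.7)), (np.float64(-8.0), np.float64(10.5), np.float64(2.7)), (np.float64(-6.0), np.float64(10.0), np.float64(1.5)), (np.float64(-4.0), np.float64(8.0), np.float64(-0.5)), (np.float64(-2.0), np.float64(-4.5), np.float64(-2.5)), (np.float64(0.0), np.float64(-6.5), np.float64(-4.5)), (np.float64(2.0), np.float64(-25.0), np.float64(-6.5))]
```

```bash
cat >> h.py <<'E'
def tgt(bp,yaw,theta,alpha,gx,gz,back=0.0):
    """TCP pose for a bin pose: bin centre bp, yaw, front-up tilt theta; tool leans alpha in bin frame; grasp at (gx,gz) in bin"""
    Rb=Ro.from_euler('z',yaw)*Ro.from_euler('y',theta)  # rot about bin +y: x->-z i.e. back down/front up
    z=np.array([np.sin(alpha),0,-np.cos(alpha)]);x=np.array([np.cos(alpha),0,np.sin(alpha)]);y=np.cross(z,x)
    Rt=Rb*Ro.from_matrix(np.stack([x,y,z],1))
    G=np.array(bp)+Rb.apply([gx,0,gz])
    return G+Rt.apply([0,0,.019-back]),Rt
def cmd(P,Rt,s=None):
    s=s or arm.read_state(); p=s['ee_pos'];R=Ro.from_quat(s['orientation'])
    d=R.inv().apply(np.array(P)-p)/.12; r=(R.inv()*Rt).as_rotvec()/(np.pi/2)
    print('shift',d.round(4),'turn',r.round(4),'mm',(d*120).round(1),'deg',(r*90).round(1),'ee',p.round(4),'t',s['time_s'])
    return d,r
YB=(np.array([.513,-.1365,.0275]),1.727)
AL=np.radians(30)
E
python3 - <<'E'
from h import *
P,R=tgt(*YB,0,AL,.005,.0045,back=.11); print(P)
d,r=cmd(P,R); print(d/np.abs(d).max())
E
```

```text
[ 0.51930055 -0.17650691  0.11080831]
shift [ 3.7751 -3.0431  1.0015] turn [ 0.2413  0.2706 -0.9044] mm [ 453.  -365.2  120.2] deg [ 21.7  24.4 -81.4] ee [ 0.1805 -0.6498  0.23  ] t 0.1
[ 1.         -0.80610809  0.2652876 ]
```

drive_tool --commands '[[[0.95, -0.77, 0, 0.12, 0.13, -0.45, 1], [0.95, -0.77, 0, 0.12, 0.13, -0.45, 1], [0.95, -0.77, 0, 0.12, 0.13, -0.45, 1], [0.95, -0.77, 0, 0.12, 0.13, -0.45, 1], [0.95, -0.77, 0, 0.12, 0.13, -0.45, 1], [0.95, -0.77, 0, 0.12, 0.13, -0.45, 1], [0.95, -0.77, 0, 0.12, 0.13, -0.45, 1], [0.95, -0.77, 0, 0.12, 0.13, -0.45, 1]]]'

```text
time_s: 0.77
ee_pos: [0.2657, -0.5309, 0.2305]
orientation: [0.874, 0.466, 0.086, -0.105]
wrist_force: [-0.2, 0.3, 0.4]
gripper_width: 0.998
```

```bash
python3 - <<'E'
from h import *
P,R=tgt(*YB,0,AL,.005,.0045,back=.11)
d,r=cmd(P,R); print(d/np.abs(d).max()); print(arm.read_state()['joints'].round(3))
E
```

```text
shift [3.2691 0.2585 1.8517] turn [ 0.1188  0.1403 -0.4571] mm [392.3  31.  222.2] deg [ 10.7  12.6 -41.1] ee [ 0.2657 -0.5309  0.2305] t 0.7667
[1.         0.07907099 0.56643443]
[-1.327  0.236  1.657  0.116  1.497 -0.758]
```

drive_tool --commands '[[[1, 0.08, 0.5, 0.12, 0.14, -0.45, 1], [1, 0.08, 0.5, 0.12, 0.14, -0.45, 1], [1, 0.08, 0.5, 0.12, 0.14, -0.45, 1], [1, 0.08, 0.5, 0.12, 0.14, -0.45, 1], [1, 0.08, 0.5, 0.12, 0.14, -0.45, 1], [1, 0.08, 0.5, 0.12, 0.14, -0.45, 1], [1, 0.08, 0.5, 0.12, 0.14, -0.45, 1], [1, 0.08, 0.5, 0.12, 0.14, -0.45, 1]]]'

```text
time_s: 1.43
ee_pos: [0.3428, -0.4244, 0.2018]
orientation: [0.632, 0.73, 0.167, -0.198]
wrist_force: [0.7, 0.2, -0.2]
gripper_width: 1.0
```

```bash
python3 - <<'E'
from h import *
P,R=tgt(*YB,0,AL,.005,.0045,back=.11)
d,r=cmd(P,R); print(d/np.abs(d).max()); print(arm.read_state()['joints'].round(3))
E
```

```text
shift [1.2125 1.7606 1.5612] turn [-0.0005  0.0001 -0.008 ] mm [145.5 211.3 187.3] deg [-0.   0.  -0.7] ee [ 0.3428 -0.4244  0.2018] t 1.4333
[0.68867555 1.         0.88673788]
[-1.14   0.301  1.677  0.136  1.67  -1.306]
```

drive_tool --commands '[[[0.69, 1, 0.6, 0, 0, -0.008, 1], [0.69, 1, 0.6, 0, 0, -0.008, 1], [0.69, 1, 0.6, 0, 0, -0.008, 1], [0.69, 1, 0.6, 0, 0, -0.008, 1], [0.69, 1, 0.6, 0, 0, -0.008, 1], [0.69, 1, 0.6, 0, 0, -0.008, 1]]]'

```text
time_s: 1.93
ee_pos: [0.4455, -0.2986, 0.1808]
orientation: [0.626, 0.735, 0.167, -0.197]
wrist_force: [-0.9, -0.7, 0.0]
gripper_width: 1.0
```

```bash
python3 - <<'E'
from h import *
P,R=tgt(*YB,0,AL,.005,.0045,back=.11)
d,r=cmd(P,R)
E
```

```text
shift [0.4943 0.7691 0.9577] turn [-0.0014  0.0004  0.002 ] mm [ 59.3  92.3 114.9] deg [-0.1  0.   0.2] ee [ 0.4455 -0.2986  0.1808] t 1.9333
```

drive_tool --commands '[[[0.494, 0.77, 0.7, 0, 0, 0, 1], [0.494, 0.77, 0.7, 0, 0, 0, 1], [0.494, 0.77, 0.8, 0, 0, 0, 1], [0.494, 0.77, 0.9, 0, 0, 0, 1], [0.494, 0.77, 0.9, 0, 0, 0, 1], [0.494, 0.77, 0.9, 0, 0, 0, 1]]]'

```text
time_s: 2.43
ee_pos: [0.5188, -0.1813, 0.1161]
orientation: [0.627, 0.735, 0.168, -0.198]
wrist_force: [1.1, -0.0, 0.0]
gripper_width: 1.002
```

```bash
python3 - <<'E'
from h import *
P,R=tgt(*YB,0,AL,.005,.0045)
d,r=cmd(P,R)
for n in('scene','top'):
    f=grab(n); u,v=proj(f,YB[0])[0].astype(int); im=f['img'][max(0,v-75):v+75,u-100:u+100,::-1]; cv2.imwrite(f'pics/{n}1.png',cv2.resize(im,None,fx=3,fy=3,interpolation=cv2.INTER_CUBIC))
E
python3 m2.py | grep yel
```

```text
shift [0.0103 0.0125 0.9745] turn [-0.0017 -0.0006  0.0012] mm [  1.2   1.5 116.9] deg [-0.2 -0.1  0.1] ee [ 0.5188 -0.1813  0.1161] t 2.4333
top yel [ 0.5115 -0.1357  1.711 ] 304 0.0007 rimz 0.0551 52
scene yel [ 0.5142 -0.1368  1.7229] 403 0.0008 rimz 0.0535 46
both yel [ 0.5132 -0.1368  1.7248] 700 0.0009 rimz 0.0546 77
```

View pics/scene1.png

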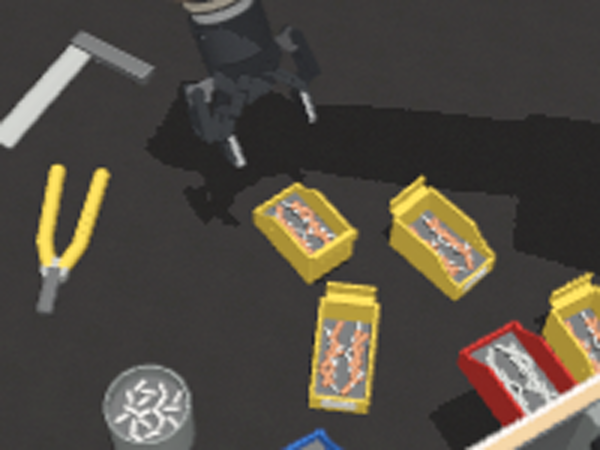

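View pics/top1.png

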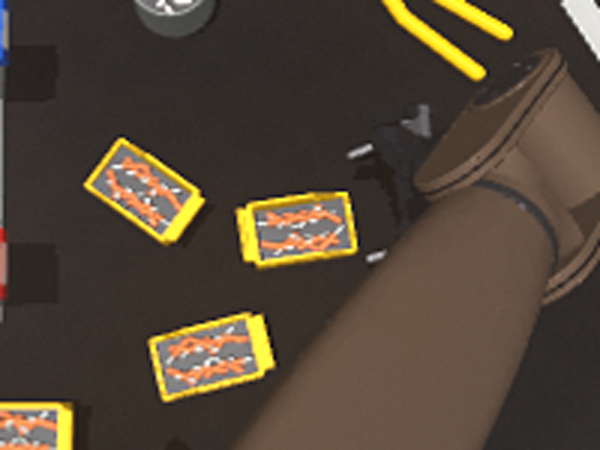

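The scene view shows the fingertips at (237,160) and (310,115), lined up either side of the target at (305,230). The top view agrees. Descending now.

drive_tool --commands '[[[0.01, 0.012, 0.25, 0, 0, 0, 1], [0.01, 0.012, 0.5, 0, 0, 0, 1], [0.01, 0.012, 0.7, 0, 0, 0, 1], [0.01, 0.012, 0.85, 0, 0, 0, 1], [0.01, 0.012, 0.97, 0, 0, 0, 1], [0.01, 0.012, 0.97, 0, 0, 0, 1], [0.01, 0.012, 0.97, 0, 0, 0, 1]]]'

```text
time_s: 3.12
ee_pos: [0.512, -0.1243, 0.0175]
orientation: [0.627, 0.735, 0.168, -0.196]
wrist_force: [0.5, 0.1, -0.0]
gripper_width: 0.999
```

```bash
python3 - <<'E'
from h import *
P,R=tgt(*YB,0,AL,.005,.0045)
d,r=cmd(P,R);print(arm.read_state()['wrist_force'])
f=grab('scene'); u,v=proj(f,YB[0])[0].astype(int); im=f['img'][max(0,v-75):v+75,u-100:u+100,::-1]; cv2.imwrite(f'pics/scene2.png',cv2.resize(im,None,fx=3,fy=3,interpolation=cv2.INTER_CUBIC))
E
```

```text
shift [ 0.0087 -0.0079  0.0237] turn [0.0003 0.0005 0.0014] mm [ 1.  -1.   2.8] deg [0.  0.  0.1] ee [ 0.512  -0.1243  0.0175] t 3.1167
[ 0.54829469  0.10327143 -0.00663207]
```

View pics/scene2.png

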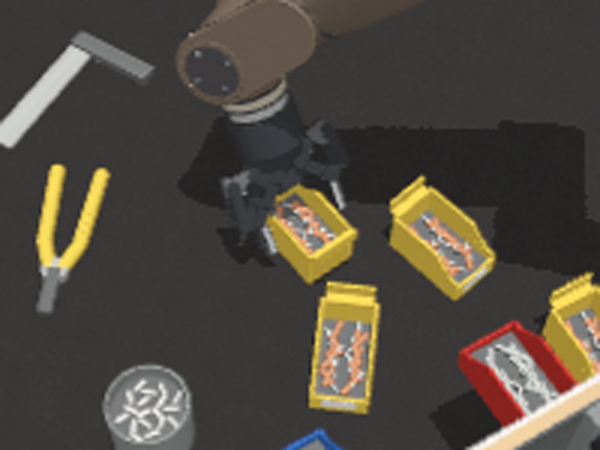

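The picture shows the fingers straddling the bin's sides, at (268,240) and (340,195). Closing.

drive_tool --commands '[[[0.005, 0, 0.01, 0, 0, 0, -1], [0.005, 0, 0.01, 0, 0, 0, -1], [0.005, 0, 0.01, 0, 0, 0, -1], [0.005, 0, 0.01, 0, 0, 0, -1], [0.005, 0, 0.01, 0, 0, 0, -1], [0.005, 0, 0.01, 0, 0, 0, -1], [0.005, 0, 0.01, 0, 0, 0, -1], [0.005, 0, 0.01, 0, 0, 0, -1], [0.005, 0, 0.01, 0, 0, 0, -1], [0.005, 0, 0.01, 0, 0, 0, -1]]]' --force 50

```text
time_s: 4.0
ee_pos: [0.5128, -0.1228, 0.0175]
orientation: [0.626, 0.736, 0.168, -0.195]
wrist_force: [-0.0, -3.8, 6.1]
gripper_width: 0.7
```

drive_tool --commands '[[[0.04, 0, -0.07, 0, 0, 0, -1], [0.12, 0, -0.2, 0, 0, 0, -1], [0.25, 0, -0.43, 0, 0, 0, -1], [0.42, 0, -0.72, 0, 0, 0, -1], [0.42, 0, -0.72, 0, 0, 0, -1], [0.42, 0, -0.72, 0, 0, 0, -1], [0.42, 0, -0.72, 0, 0, 0, -1], [0.42, 0, -0.72, 0, 0, 0, -1]]]'

```text
time_s: 4.67
ee_pos: [0.5101, -0.1201, 0.1141]
orientation: [0.626, 0.735, 0.168, -0.199]
wrist_force: [-0.5, -0.8, -3.1]
gripper_width: 0.694
```

```bash
python3 - <<'E'
from h import *
s=arm.read_state();print(s['wrist_force'],s['wrist_torque'],s['gripper_width'])
for n in('scene','top'):
    f=grab(n); u,v=proj(f,YB[0]+[0,0,.1])[0].astype(int); im=f['img'][max(0,v-75):v+75,u-100:u+100,::-1]; cv2.imwrite(f'pics/{n}3.png',cv2.resize(im,None,fx=3,fy=3,interpolation=cv2.INTER_CUBIC))
W=[world(load(n)).reshape(-1,3) for n in('top','scene')]
R=Ro.from_quat(s['orientation']);p=s['ee_pos'];print(p)
for nm,P in(('top',W[0]),('scene',W[1]),('both',np.vstack(W))):
    P=P[np.isfinite(P[:,0])]; c=YB[0]+[0,0,.1]
    P=P[(np.linalg.norm(P-c,axis=1)<.085)]
    q,k,e=fitbin(P,[*c,1.727,0,0],full=True); print(nm,q.round(4),k,e)
E
```

```text
[-0.46675351 -0.84519331 -3.11164905] [-0.4423037  -0.08888513  0.01041298] 0.6936877582686942
[ 0.51007385 -0.12010601  0.11413123]
top [ 0.5114 -0.1296  0.1467  1.7356  0.1556  0.1989] 318 0.0010023906681754825
scene [ 0.5154 -0.1321  0.1341  1.7198  0.0553 -0.0349] 415 0.0007622027191563543
both [ 0.5136 -0.132   0.1369  1.7441  0.0851 -0.0052] 633 0.0009543042695273393
```

View pics/scene3.png

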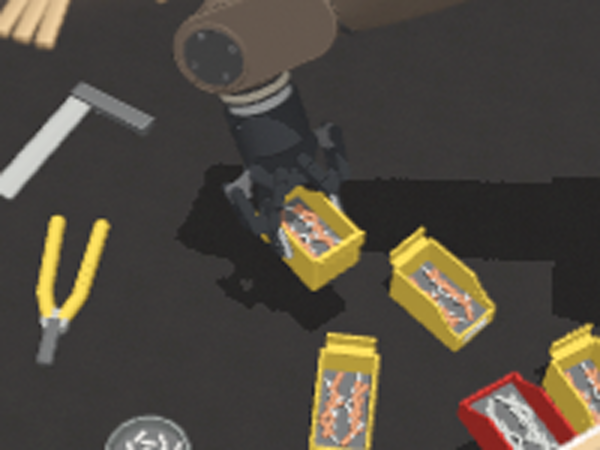

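View pics/top3.png

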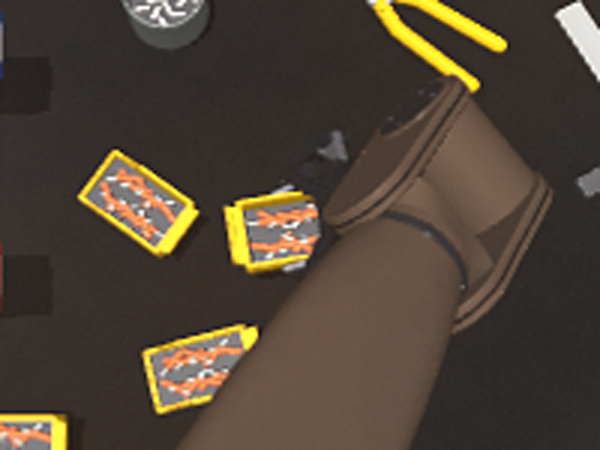

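The bin is held (about 0.31 kg, opening 59 mm) and looks level. I'll refine the in-hand pitch with a fit limited to the rim, tongue and back, checked first on a loose bin whose height is known.

```bash
cat >> h.py <<'E'
UP=[BIN[2],BIN[3],BIN[4],BIN[7],BIN[8]]
def upsdf(p): return np.min([boxsdf(p,*b) for b in UP],0)
def fitup(P,p0,it=(.008,.006,.005,.004),full=True,sel='up'):
    """p=[x,y,z,yaw,theta]"""
    def loc(p,P): return (Ro.from_euler('z',p[3])*Ro.from_euler('y',p[4])).inv().apply(P-p[:3])
    p=np.array(p0,float)
    for rad in it:
        L=loc(p,P);s=upsdf(L)
        keep=(np.abs(s)<rad)&((L[:,2]>.018)|(L[:,0]>.046))&(L[:,0]>-.012)&(L[:,2]>-.02)
        Q=P[keep]; r=least_squares(lambda p:upsdf(loc(p,Q)),p,loss='soft_l1',f_scale=.001);p=r.x
    return p,len(Q),np.median(np.abs(r.fun))
def clouds():
    W=[world(load(n)).reshape(-1,3) for n in('top','scene')]
    W=[w[np.isfinite(w[:,0])] for w in W]
    return {'top':W[0],'scene':W[1],'both':np.vstack(W)}
E
python3 - <<'E'
from h import *
C=clouds()
for nm,P in C.items():
  for lab,c,yaw in(('held',(.5103,-.1338,.1241),1.727),('ref1',(.548,.017,.0275),4.05),('ref2',(.391,-.043,.0275),-1.38),('ref3',(.314,.14,.0275),-1.6)):
    if lab!='held': 
        # initial from m2-style level fit
        Pm=P[(np.linalg.norm(P[:,:2]-c[:2],axis=1)<.085)&(P[:,2]>.012)&(P[:,2]<.09)]
        p=np.array([c[0],c[1],yaw])
        for rad in(.02,.012,.008):
            L=Ro.from_euler('z',p[2]).inv().apply(Pm-[p[0],p[1],.0275]);Q=Pm[(np.abs(binsdf(L))<rad)&~((np.abs(L[:,0])<.044)&(np.abs(L[:,1])<.024))]
            p=least_squares(lambda p:binsdf(Ro.from_euler('z',p[2]).inv().apply(Q-[p[0],p[1],.0275])),p,loss='soft_l1',f_scale=.002).x
        c=(p[0],p[1],.0275);yaw=p[2]
    Pm=P[(np.linalg.norm(P-c,axis=1)<.085)]
    try: q,k,e=fitup(Pm,[*c,yaw,0]); print(nm,lab,np.round([*c,yaw],4),q.round(4),k,round(e,5))
    except Exception as ex: print(nm,lab,ex)
E
```

```text
top held [ 0.5103 -0.1338  0.1241  1.727 ] [ 0.5117 -0.1334  0.1276  1.7202  0.0222] 189 0.00059
top ref1 [0.5512 0.0211 0.0275 4.0817] [ 0.5524  0.0223  0.0299  4.0782 -0.0052] 140 0.00055
top ref2 [ 0.3891 -0.0417  0.0275 -1.3711] [ 0.3897 -0.0412  0.0307 -1.3685  0.0113] 57 0.00057
top ref3 [ 0.3166  0.143   0.0275 -1.5726] [ 0.3167  0.1443  0.0318 -1.5875  0.038 ] 181 0.00038
scene held [ 0.5103 -0.1338  0.1241  1.727 ] [ 0.5141 -0.1329  0.127   1.739  -0.0085] 207 0.00068
scene ref1 [0.553  0.0239 0.0275 4.0752] [0.5534 0.0224 0.0311 4.0775 0.0093] 229 0.00068
scene ref2 [ 0.3908 -0.0396  0.0275 -1.3302] [ 0.3907 -0.0396  0.0327 -1.3393  0.0617] 218 0.00076
scene ref3 [ 0.3173  0.1451  0.0275 -1.5883] [ 0.3176  0.1446  0.0305 -1.5972  0.0038] 244 0.00067
both held [ 0.5103 -0.1338  0.1241  1.727 ] [ 0.5123 -0.1328  0.1287  1.7211  0.0345] 388 0.00074
both ref1 [0.5527 0.0233 0.0275 4.079 ] [0.5528 0.0229 0.0314 4.0795 0.0184] 370 0.00061
both ref2 [ 0.3904 -0.0401  0.0275 -1.339 ] [ 0.39   -0.0398  0.0327 -1.3336  0.0607] 281 0.00077
both ref3 [ 0.3169  0.1445  0.0275 -1.5823] [ 0.3173  0.1434  0.032  -1.5995  0.0297] 413 0.00065
```

```bash
python3 - <<'E'
from h import *
C=clouds()
n=np.array([-.0264,1]);n/=np.hypot(*n)
for nm in('top','scene'):
    P=C[nm]; P=P[(P[:,0]>.44)&(P[:,0]<.71)&(P[:,1]>.15)&(P[:,1]<.33)]
    D=P[:,:2]@n-np.array([.573,0])@n   # distance along stand x of the line at x=.573 => y value
    for lo,hi in((.02,.1),(.1,.15),(.15,.185),(.19,.2),(.2,.21),(.214,.22),(.22,.23),(.23,.24),(.241,.252)):
        m=(P[:,2]>lo)&(P[:,2]<hi)&(np.abs(P[:,0]-.573)<(.06 if nm=='top' else .13)); d=D[m]
        if m.sum()>5:
            h,e=np.histogram(d,bins=np.arange(.15,.33,.002)); print(nm,lo,hi,m.sum(),[(round(e[i],3),h[i]) for i in range(len(h)) if h[i]>3])
E
```

```text
top 0.02 0.1 253 [(np.float64(0.232), np.int64(12)), (np.float64(0.234), np.int64(235)), (np.float64(0.236), np.int64(6))]
top 0.1 0.15 246 [(np.float64(0.232), np.int64(20)), (np.float64(0.234), np.int64(177)), (np.float64(0.236), np.int64(27)), (np.float64(0.238), np.int64(22))]
top 0.15 0.185 196 [(np.float64(0.232), np.int64(18)), (np.float64(0.234), np.int64(174)), (np.float64(0.236), np.int64(4))]
top 0.19 0.2 111 [(np.float64(0.232), np.int64(11)), (np.float64(0.234), np.int64(56)), (np.float64(0.236), np.int64(27)), (np.float64(0.238), np.int64(17))]
top 0.2 0.21 35 [(np.float64(0.232), np.int64(7)), (np.float64(0.234), np.int64(10)), (np.float64(0.236), np.int64(14)), (np.float64(0.238), np.int64(4))]
top 0.214 0.22 38 [(np.float64(0.232), np.int64(6)), (np.float64(0.234), np.int64(31))]
top 0.22 0.23 65 [(np.float64(0.232), np.int64(13)), (np.float64(0.234), np.int64(51))]
top 0.23 0.24 69 [(np.float64(0.232), np.int64(18)), (np.float64(0.234), np.int64(50))]
top 0.241 0.252 431 [(np.float64(0.232), np.int64(15)), (np.float64(0.234), np.int64(62)), (np.float64(0.236), np.in
[... 3981 characters left out ...]
1029 [(np.float64(0.23), np.int64(9)), (np.float64(0.232), np.int64(76)), (np.float64(0.234), np.int64(81)), (np.float64(0.236), np.int64(83)), (np.float64(0.238), np.int64(82)), (np.float64(0.24), np.int64(87)), (np.float64(0.242), np.int64(85)), (np.float64(0.244), np.int64(83)), (np.float64(0.246), np.int64(83)), (np.float64(0.248), np.int64(78)), (np.float64(0.25), np.int64(98)), (np.float64(0.252), np.int64(43)), (np.float64(0.254), np.int64(16)), (np.float64(0.256), np.int64(18)), (np.float64(0.258), np.int64(14)), (np.float64(0.26), np.int64(16)), (np.float64(0.262), np.int64(20)), (np.float64(0.264), np.int64(17)), (np.float64(0.266), np.int64(18)), (np.float64(0.268), np.int64(21))]
```

```bash
cat >> h.py <<'E'
# tool->bin transform from the lifted reading
_Rt=Ro.from_quat([0.626,0.735,0.168,-0.199]); 
def settb():
    s=arm.read_state(); R=Ro.from_quat(s['orientation']);Rb=Ro.from_euler('z',1.727)
    np.savez('tb.npz',p=R.inv().apply(np.array([.5106,-.1338,.1241])-s['ee_pos']),q=(R.inv()*Rb).as_quat())
PSI=1.598; NV=np.array([np.cos(PSI),np.sin(PSI),0]); MID=np.array([.573,.2335,0]); EDGE=.1992
def binat(X,Z,th,lat=0):
    Rb=Ro.from_euler('z',PSI)*Ro.from_euler('y',np.radians(th))
    ref=MID+NV*X/1000+np.array([0,0,EDGE+Z/1000])
    return ref-Rb.apply([.05,0,.0245]),Rb
def toolfor(c,Rb):
    t=np.load('tb.npz'); Rt=Rb*Ro.from_quat(t['q']).inv(); return c-Rt.apply(t['p']),Rt
def go(X,Z,th):
    c,Rb=binat(X,Z,th); return cmd(*toolfor(c,Rb))
def where():
    s=arm.read_state();t=np.load('tb.npz');R=Ro.from_quat(s['orientation'])
    Rb=R*Ro.from_quat(t['q']);c=s['ee_pos']+R.apply(t['p']);ref=c+Rb.apply([.05,0,.0245])
    d=ref-MID; z=Rb.apply([0,0,1]);x=Rb.apply([1,0,0])
    print('X %.1f Z %.1f lat %.1f tilt %.1f yawerr %.1f'%(d@NV*1000,(ref[2]-EDGE)*1000,(d[0]*NV[1]-d[1]*NV[0])*1000,np.degrees(np.arctan2(z@NV,z[2])),np.degrees(np.arctan2(x[1],x[0])-PSI)),'F',s['wrist_force'].round(1),'T',s['wrist_torque'].round(2),'w',round(s['gripper_width'],3))
E
python3 - <<'E'
from h import *
settb(); where(); go(-230,0,25); go(-60,-25,46)
C=clouds()['top'];n=NV[:2]
m=(np.abs(C[:,0]-.573)<.06)&(C[:,2]>.18)&(C[:,2]<.23);P=C[m];D=(P[:,:2]-MID[:2])@n
for a in np.arange(-.002,.008,.001):
    z=P[(D>a)&(D<a+.001),2]; print(round(a,3),len(z),np.histogram(z,bins=np.arange(.18,.23,.004))[0])
E
```

```text
X -315.9 Z -50.6 lat -78.8 tilt -0.0 yawerr 7.4 F [-0.1  0.2 -2.3] T [-0.43 -0.1   0.04] w 0.694
shift [ 0.7498  0.693  -0.2336] turn [-0.0244 -0.2771  0.0799] mm [ 90.   83.2 -28. ] deg [ -2.2 -24.9   7.2] ee [ 0.5102 -0.1202  0.1141] t 4.7667
shift [1.9175 0.8782 0.5105] turn [-0.0093 -0.5101  0.0856] mm [230.1 105.4  61.3] deg [ -0.8 -45.9   7.7] ee [ 0.5102 -0.1202  0.1141] t 4.7667
-0.002 0 [0 0 0 0 0 0 0 0 0 0 0 0]
-0.001 3 [0 0 1 0 1 1 0 0 0 0 0 0]
0.0 91 [ 3  6  8 10 10  7  0  0  4  8 15  9]
0.001 137 [21 13 17 12 13  4  0  1 15 12 15 11]
0.002 25 [ 0  1  0  2 10  7  0  0  1  3  1  0]
0.003 24 [ 0  0  0  1 15  8  0  0  0  0  0  0]
0.004 12 [0 0 0 0 7 5 0 0 0 0 0 0]
0.005 16 [ 0  0  0  0 13  3  0  0  0  0  0  0]
0.006 3 [0 0 0 0 3 0 0 0 0 0 0 0]
0.007 0 [0 0 0 0 0 0 0 0 0 0 0 0]
```

drive_tool --commands '[[[0.2, 0.18, -0.06, -0.006, -0.07, 0.02, -1], [0.4, 0.36, -0.12, -0.012, -0.14, 0.04, -1], [0.6, 0.54, -0.18, -0.018, -0.2, 0.06, -1], [0.75, 0.69, -0.23, -0.024, -0.277, 0.08, -1], [0.75, 0.69, -0.23, -0.024, -0.277, 0.08, -1], [0.75, 0.69, -0.23, -0.024, -0.277, 0.08, -1], [0.75, 0.69, -0.23, -0.024, -0.277, 0.08, -1]]]'

```text
time_s: 5.35
ee_pos: [0.5817, -0.0441, 0.1832]
orientation: [0.695, 0.717, 0.029, -0.034]
wrist_force: [0.1, -0.1, -3.1]
gripper_width: 0.697
```

```bash
python3 - <<'E'
from h import *
where(); go(-130,-20,40); go(-60,-20,46)
E
```

```text
X -230.0 Z -0.2 lat -0.7 tilt 25.0 yawerr 0.1 F [ 0.1 -0.1 -3.1] T [-0.18 -0.01 -0.02] w 0.697
shift [0.8043 0.0087 0.13  ] turn [-0.0004 -0.1665  0.0014] mm [96.5  1.  15.6] deg [ -0.  -15.    0.1] ee [ 0.5817 -0.0441  0.1832] t 5.35
shift [1.3889 0.0108 0.1386] turn [-2.000e-04 -2.331e-01  1.700e-03] mm [166.7   1.3  16.6] deg [ -0.  -21.    0.2] ee [ 0.5817 -0.0441  0.1832] t 5.35
```

drive_tool --commands '[[[0.2, 0.002, 0.03, 0, -0.05, 0, -1], [0.5, 0.005, 0.07, 0, -0.11, 0, -1], [0.8, 0.009, 0.13, 0, -0.16, 0.001, -1], [0.95, 0.009, 0.13, 0, -0.22, 0.001, -1], [0.95, 0.009, 0.13, 0, -0.233, 0.001, -1], [0.95, 0.009, 0.13, 0, -0.233, 0.001, -1], [0.95, 0.009, 0.13, 0, -0.233, 0.001, -1]]]'

```text
time_s: 5.93
ee_pos: [0.5797, 0.069, 0.1776]
orientation: [0.691, 0.71, -0.098, 0.097]
wrist_force: [0.1, -0.3, -2.4]
gripper_width: 0.696
```

```bash
python3 - <<'E'
from h import *
where(); go(-60,-20,46);go(-40,-18,46)
E
```

```text
X -114.5 Z -24.0 lat 0.5 tilt 46.0 yawerr -0.1 F [ 0.1 -0.3 -2.4] T [ 0.23 -0.04  0.01] w 0.696
shift [ 0.4276 -0.0039 -0.1556] turn [-0.0006  0.0004 -0.0009] mm [ 51.3  -0.5 -18.7] deg [-0.1  0.  -0.1] ee [0.5797 0.069  0.1776] t 5.9333
shift [ 0.5833 -0.004  -0.2172] turn [-0.0006  0.0004 -0.0009] mm [ 70.   -0.5 -26.1] deg [-0.1  0.  -0.1] ee [0.5797 0.069  0.1776] t 5.9333
```

drive_tool --commands '[[[0.15, 0, -0.05, 0, 0, 0, -1], [0.3, 0, -0.1, 0, 0, 0, -1], [0.4, 0, -0.145, 0, 0, 0, -1], [0.43, 0, -0.156, 0, 0, 0, -1], [0.43, 0, -0.156, 0, 0, 0, -1], [0.43, 0, -0.156, 0, 0, 0, -1]]]'

```text
time_s: 6.43
ee_pos: [0.5791, 0.1238, 0.1833]
orientation: [0.691, 0.71, -0.097, 0.099]
wrist_force: [0.1, -0.1, -3.3]
gripper_width: 0.698
```

```bash
cat > look.py <<'E'
from h import *
import sys
k=sys.argv[1]
where()
c=np.array([.573,.17,.2])
for n in('scene','top'):
    f=grab(n); u,v=proj(f,c)[0].astype(int); im=f['img'][max(0,v-65):v+65,u-85:u+85,::-1]; cv2.imwrite(f'pics/{n}{k}.png',cv2.resize(im,None,fx=4,fy=4,interpolation=cv2.INTER_CUBIC))
s=arm.read_state();t=np.load('tb.npz');R=Ro.from_quat(s['orientation']);Rb=R*Ro.from_quat(t['q']);c=s['ee_pos']+R.apply(t['p'])
e=Rb.as_euler('ZYX'); print('pred',c.round(4),e.round(3))
for nm,P in clouds().items():
    P=P[np.linalg.norm(P-c,axis=1)<.085]
    try:
        q,m,r=fitup(P,[*c,e[0],e[1]]);print(nm,q.round(4),m,round(r,5))
    except Exception as ex: print(nm,ex)
E
python3 look.py 4
```

```text
X -59.6 Z -18.3 lat 1.5 tilt 46.1 yawerr -0.3 F [ 0.1 -0.1 -3.3] T [0.2  0.03 0.03] w 0.698
pred [0.5773 0.1217 0.1999] [ 1.593  0.805 -0.005]
top [0.5786 0.1236 0.2018 1.5877 0.8142] 62 0.00057
scene [0.5798 0.1227 0.2008 1.5865 0.8032] 317 0.0006
both [0.579  0.123  0.2012 1.5781 0.8098] 380 0.00062
```

View pics/top4.png

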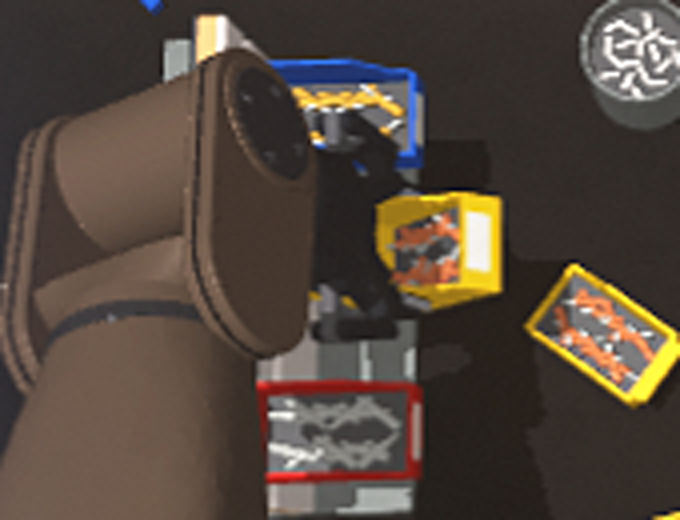

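View pics/scene4.png

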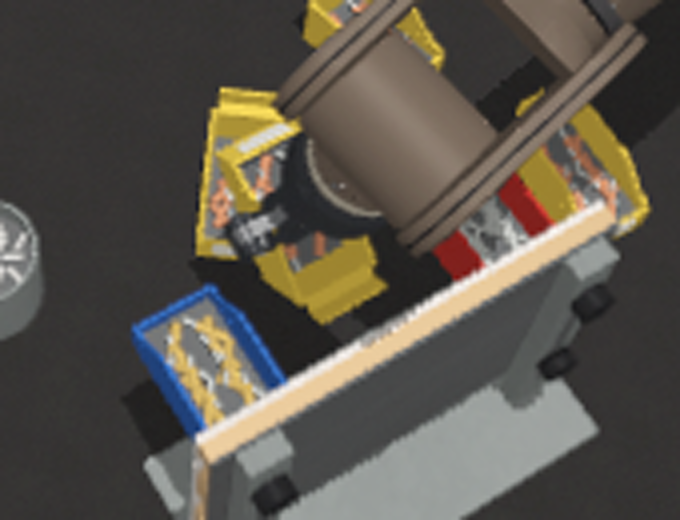

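```bash
python3 - <<'E'
import numpy as np
C=np.load('C.npy');X=np.arange(-30,3.01,.5);Z=np.arange(-25,16.01,.5)
for k in(23,21,18,15,12,9,6,4,3,2,1):
    print(k*2)
    out=[]
    for i in range(8,64,2):
        c=C[i,:,k]; j=c.argmax(); ok=Z[c>.3]
        if c[j]>.8 : out.append((X[i].item(),round(Z[c>c[j]-.1].mean().item(),1),round(c[j].item(),1)))
    print(out[-14:])
E
python3 - <<'E'
import sys;sys.path.insert(0,'.')
from h import *
where(); go(-32,-13,46); go(-26,-7,46)
E
```

```text
46
[(-18.0, 2.5, 3.7), (-17.0, 2.8, 3.2), (-16.0, 3.2, 2.8), (-15.0, 3.5, 2.4), (-14.0, 4.0, 2.1), (-13.0, 4.5, 1.8), (-12.0, 5.5, 1.8), (-11.0, 6.5, 1.8), (-10.0, 7.5, 1.8), (-9.0, 8.5, 1.7), (-8.0, 9.5, 1.7), (-7.0, 10.0, 2.0), (-6.0, 10.2, 2.0), (-5.0, 10.8, 1.0)]
42
[(-18.0, 1.0, 3.5), (-17.0, 1.5, 3.1), (-16.0, 2.0, 2.7), (-15.0, 2.5, 2.3), (-14.0, 3.0, 1.9), (-13.0, 3.5, 1.4), (-12.0, 4.5, 1.2), (-11.0, 5.5, 1.3), (-10.0, 6.5, 1.3), (-9.0, 7.8, 1.2), (-8.0, 8.5, 1.5), (-7.0, 9.0, 1.9), (-6.0, 9.5, 2.3), (-5.0, 10.2, 1.5)]
36
[(-21.0, -1.5, 5.6), (-20.0, -1.2, 4.9), (-19.0, -1.0, 4.3), (-18.0, -0.5, 3.6), (-17.0, -0.2, 3.0), (-16.0, 0.2, 2.5), (-15.0, 0.8, 2.0), (-14.0, 1.5, 1.5), (-13.0, 2.0, 1.0), (-8.0, 7.2, 0.8), (-7.0, 7.8, 1.3), (-6.0, 8.2, 1.8), (-5.0, 8.8, 2.3), (-4.0, 9.5, 1.3)]
30
[(-22.0, -3.2, 6.8), (-21.0, -3.0, 6.2), (-20.0, -2.8, 5.3), (-19.0, -2.5, 4.7), (-18.0, -2.2, 3.9), (-17.0, -2.0, 3.2), (-16.0, -1.5, 2.6), (-15.0, -1.0, 2.0), (-14.0, -0.5, 1.4), (-7.0, 6.5, 0.9), (-6.0, 7.0, 1.5), (-5.0, 7.5, 2.1), (-4.0, 8.2, 2.4), (-3.0, 8.5, 1.4)]
24
[(-22.0, -5.0, 7.5)
[... 1593 characters left out ...]
1), (-2.0, 2.8, 1.4), (-1.0, 5.5, 1.4)]
2
[(-23.0, -9.0, 12.2), (-22.0, -9.0, 11.2), (-21.0, -8.5, 10.2), (-20.0, -8.5, 9.2), (-19.0, -8.5, 8.2), (-18.0, -8.2, 7.2), (-17.0, -8.2, 6.2), (-16.0, -8.0, 5.2), (-15.0, -7.8, 4.3), (-14.0, -7.8, 3.3), (-13.0, -7.2, 2.3), (-12.0, -7.0, 1.3), (-2.0, 2.8, 0.9), (-1.0, 4.5, 1.2)]
X -59.5 Z -18.3 lat 1.4 tilt 46.1 yawerr -0.3 F [-0.7 -1.1 -3. ] T [ 0.26 -0.02  0.04] w 0.703
shift [ 0.2085 -0.011  -0.1051] turn [ 0.0017  0.0012 -0.0014] mm [ 25.   -1.3 -12.6] deg [ 0.2  0.1 -0.1] ee [0.579  0.1239 0.1833] t 6.5333
shift [ 0.2428 -0.0111 -0.1669] turn [ 0.0017  0.0012 -0.0014] mm [ 29.1  -1.3 -20. ] deg [ 0.2  0.1 -0.1] ee [0.579  0.1239 0.1833] t 6.5333
```

```bash
python3 - <<'E'
from h import *
go(-29,0,46); go(-20,1.8,46)
E
```

```text
shift [ 0.2028 -0.0111 -0.2161] turn [ 0.0017  0.0012 -0.0014] mm [ 24.3  -1.3 -25.9] deg [ 0.2  0.1 -0.1] ee [0.579  0.1239 0.1833] t 6.5333
shift [ 0.2707 -0.0112 -0.2511] turn [ 0.0017  0.0012 -0.0014] mm [ 32.5  -1.3 -30.1] deg [ 0.2  0.1 -0.1] ee [0.579  0.1239 0.1833] t 6.5333
```

drive_tool --commands '[[[0.08, -0.005, -0.1, 0.001, 0.001, -0.001, -1], [0.15, -0.01, -0.18, 0.001, 0.001, -0.001, -1], [0.203, -0.011, -0.216, 0.001, 0.001, -0.001, -1], [0.203, -0.011, -0.216, 0.001, 0.001, -0.001, -1], [0.203, -0.011, -0.216, 0.001, 0.001, -0.001, -1], [0.203, -0.011, -0.216, 0.001, 0.001, -0.001, -1]]]'

```text
time_s: 7.03
ee_pos: [0.5767, 0.1558, 0.2016]
orientation: [0.69, 0.711, -0.097, 0.098]
wrist_force: [-0.4, -0.3, -3.6]
gripper_width: 0.693
```

```bash
python3 look.py 5; python3 -c "
from h import *
go(-20,1.8,46)"
```

```text
X -27.6 Z 0.0 lat -0.3 tilt 46.0 yawerr 0.0 F [-0.4 -0.3 -3.6] T [ 0.26 -0.03 -0.03] w 0.693
pred [0.5749 0.1532 0.2178] [ 1.598e+00  8.030e-01 -1.000e-03]
top [0.5735 0.1566 0.2206 1.5879 0.8543] 88 0.00074
scene [0.5783 0.1549 0.2194 1.6156 0.805 ] 300 0.00059
both [0.5771 0.1552 0.2197 1.5999 0.8124] 388 0.00059
shift [ 0.0593  0.0026 -0.0353] turn [0.0007 0.0002 0.0004] mm [ 7.1  0.3 -4.2] deg [0.1 0.  0. ] ee [0.5766 0.1554 0.2012] t 7.1333
```

View pics/scene5.png

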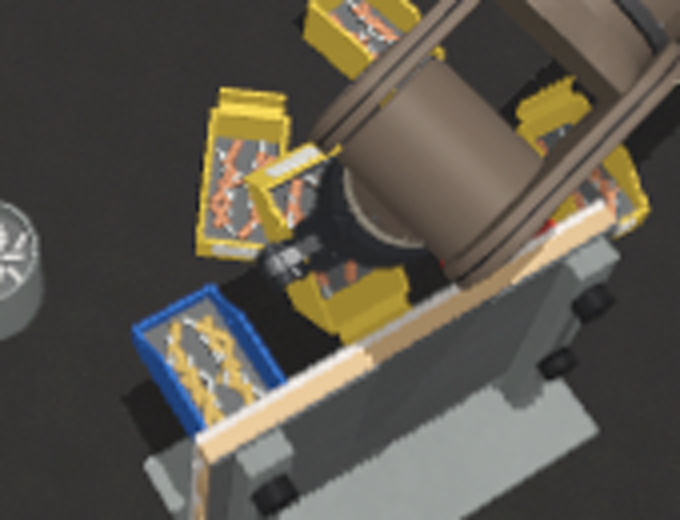

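The scene shows the bin front-up, with its tongue and lip at (370,325) about to enter behind the board's top edge. Now I'll feel in with small steps.

drive_tool --commands '[[[0.02, 0, -0.012, 0, 0, 0, -1], [0.04, 0, -0.024, 0, 0, 0, -1], [0.06, 0, -0.035, 0, 0, 0, -1], [0.07, 0, -0.042, 0, 0, 0, -1], [0.07, 0, -0.042, 0, 0, 0, -1], [0.07, 0, -0.042, 0, 0, 0, -1]]]'

```text
time_s: 7.63
ee_pos: [0.5766, 0.1651, 0.2043]
orientation: [0.69, 0.711, -0.097, 0.098]
wrist_force: [-0.2, -0.1, -2.1]
gripper_width: 0.698
```

```bash
python3 -c "
from h import *
where();go(-16,3.2,46);go(-12,5.5,46)"
```

```text
X -18.3 Z 2.8 lat -0.0 tilt 46.0 yawerr -0.0 F [-0.2 -0.1 -2.1] T [0.23 0.03 0.02] w 0.698
shift [ 0.0172 -0.0002 -0.0085] turn [0.0014 0.0001 0.0004] mm [ 2.1 -0.  -1. ] deg [0.1 0.  0. ] ee [0.5766 0.1651 0.2043] t 7.6333
shift [ 0.044  -0.0001 -0.036 ] turn [0.0014 0.0001 0.0004] mm [ 5.3 -0.  -4.3] deg [0.1 0.  0. ] ee [0.5766 0.1651 0.2043] t 7.6333
```

drive_tool --commands '[[[0.017, 0, -0.0085, 0, 0, 0, -1], [0.03, 0, -0.022, 0, 0, 0, -1], [0.044, 0, -0.036, 0, 0, 0, -1], [0.044, 0, -0.036, 0, 0, 0, -1], [0.044, 0, -0.036, 0, 0, 0, -1]]]'

```text
time_s: 8.05
ee_pos: [0.5765, 0.1714, 0.2072]
orientation: [0.69, 0.711, -0.097, 0.098]
wrist_force: [0.3, 0.7, -2.2]
gripper_width: 0.698
```

```bash
python3 -c "
from h import *
where();go(-10,7.5,46);go(-8,9.5,46)"
```

```text
X -12.0 Z 5.6 lat 0.0 tilt 46.0 yawerr -0.1 F [ 0.3  0.7 -2.2] T [ 0.25  0.03 -0.03] w 0.698
shift [ 0.0115 -0.0006 -0.0194] turn [0.0016 0.     0.0004] mm [ 1.4 -0.1 -2.3] deg [0.1 0.  0. ] ee [0.5765 0.1714 0.2072] t 8.05
shift [ 0.0229 -0.0006 -0.04  ] turn [0.0016 0.     0.0004] mm [ 2.8 -0.1 -4.8] deg [0.1 0.  0. ] ee [0.5765 0.1714 0.2072] t 8.05
```

drive_tool --commands '[[[0.006, 0, -0.01, 0, 0, 0, -1], [0.0115, 0, -0.0194, 0, 0, 0, -1], [0.0115, 0, -0.0194, 0, 0, 0, -1], [0.0115, 0, -0.0194, 0, 0, 0, -1]]]'

```text
time_s: 8.38
ee_pos: [0.5764, 0.1732, 0.2089]
orientation: [0.69, 0.711, -0.097, 0.098]
wrist_force: [-0.3, -0.4, -2.8]
gripper_width: 0.695
```

```bash
python3 -c "
from h import *
where();go(-8,9.5,46)"
```

```text
X -10.1 Z 7.4 lat -0.0 tilt 46.0 yawerr -0.1 F [-0.3 -0.4 -2.8] T [ 0.3   0.02 -0.  ] w 0.695
shift [ 0.0122 -0.0002 -0.0217] turn [0.0014 0.     0.0003] mm [ 1.5 -0.  -2.6] deg [0.1 0.  0. ] ee [0.5764 0.1732 0.2089] t 8.3833
```

drive_tool --commands '[[[0.006, 0, -0.01, 0, 0, 0, -1], [0.012, 0, -0.0215, 0, 0, 0, -1], [0.012, 0, -0.0215, 0, 0, 0, -1], [0.012, 0, -0.0215, 0, 0, 0, -1]]]'

```text
time_s: 8.72
ee_pos: [0.5764, 0.1753, 0.2111]
orientation: [0.69, 0.711, -0.097, 0.098]
wrist_force: [-0.4, -0.4, -2.6]
gripper_width: 0.696
```

```bash
python3 -c "
from h import *
where();go(-6.5,9.8,44);go(-6,9.2,40);go(-5.3,8.5,36);go(-4.3,8.0,30)"
```

```text
X -8.0 Z 9.5 lat 0.0 tilt 46.0 yawerr -0.1 F [-0.4 -0.4 -2.6] T [0.22 0.04 0.02] w 0.696
shift [ 0.0152 -0.0004  0.0087] turn [0.0014 0.0222 0.0003] mm [ 1.8 -0.   1. ] deg [0.1 2.  0. ] ee [0.5764 0.1753 0.2111] t 8.7167
shift [ 0.0292 -0.0003  0.0403] turn [0.0013 0.0667 0.0001] mm [ 3.5 -0.   4.8] deg [0.1 6.  0. ] ee [0.5764 0.1753 0.2111] t 8.7167
shift [ 0.047  -0.0002  0.0716] turn [0.0012 0.1111 0.    ] mm [ 5.6 -0.   8.6] deg [ 0.1 10.   0. ] ee [0.5764 0.1753 0.2111] t 8.7167
shift [ 7.550e-02 -1.000e-04  1.126e-01] turn [ 0.001   0.1778 -0.0002] mm [ 9.1 -0.  13.5] deg [ 0.1 16.  -0. ] ee [0.5764 0.1753 0.2111] t 8.7167
```

drive_tool --commands '[[[0.008, 0, 0.004, 0, 0.011, 0, -1], [0.015, 0, 0.0087, 0, 0.022, 0, -1], [0.022, 0, 0.024, 0, 0.044, 0, -1], [0.029, 0, 0.04, 0, 0.067, 0, -1], [0.029, 0, 0.04, 0, 0.067, 0, -1], [0.029, 0, 0.04, 0, 0.067, 0, -1]]]'

```text
time_s: 9.22
ee_pos: [0.5762, 0.1767, 0.2053]
orientation: [0.694, 0.715, -0.061, 0.061]
wrist_force: [-0.8, 0.2, -3.1]
gripper_width: 0.693
```

```bash
python3 -c "
from h import *
where();go(-5.3,8.5,36);go(-4.3,8.0,30)"
```

```text
X -6.6 Z 9.0 lat -0.1 tilt 40.0 yawerr -0.1 F [-0.8  0.2 -3.1] T [ 0.13 -0.02  0.02] w 0.693
shift [0.0195 0.0009 0.0306] turn [ 0.0008  0.0444 -0.0006] mm [2.3 0.1 3.7] deg [ 0.1  4.  -0.1] ee [0.5762 0.1767 0.2053] t 9.2167
shift [0.0435 0.001  0.0745] turn [ 0.0006  0.1111 -0.0008] mm [5.2 0.1 8.9] deg [ 0.1 10.  -0.1] ee [0.5762 0.1767 0.2053] t 9.2167
```

drive_tool --commands '[[[0.01, 0, 0.015, 0, 0.022, 0, -1], [0.02, 0, 0.031, 0, 0.044, 0, -1], [0.031, 0, 0.053, 0, 0.078, 0, -1], [0.043, 0, 0.075, 0, 0.111, 0, -1], [0.043, 0, 0.075, 0, 0.111, 0, -1], [0.043, 0, 0.075, 0, 0.111, 0, -1]]]'

```text
time_s: 9.72
ee_pos: [0.576, 0.1804, 0.1955]
orientation: [0.697, 0.717, -0.001, -0.002]
wrist_force: [0.0, 0.2, -2.7]
gripper_width: 0.694
```

```bash
python3 -c "
from h import *
where();go(-3.6,7.0,24);go(-2.5,5.8,18)"
```

```text
X -4.3 Z 7.8 lat -0.2 tilt 30.1 yawerr -0.1 F [ 0.   0.2 -2.7] T [0.04 0.04 0.03] w 0.694
shift [0.0179 0.0018 0.0494] turn [ 0.0003  0.0675 -0.0008] mm [2.1 0.2 5.9] deg [ 0.   6.1 -0.1] ee [0.576  0.1804 0.1955] t 9.7167
shift [0.0437 0.002  0.1   ] turn [ 0.0002  0.1342 -0.001 ] mm [ 5.2  0.2 12. ] deg [ 0.  12.1 -0.1] ee [0.576  0.1804 0.1955] t 9.7167
```

drive_tool --commands '[[[0.009, 0.001, 0.025, 0, 0.034, 0, -1], [0.018, 0.002, 0.049, 0, 0.0675, 0, -1], [0.03, 0.002, 0.075, 0, 0.1, 0, -1], [0.0437, 0.002, 0.1, 0, 0.134, 0, -1], [0.0437, 0.002, 0.1, 0, 0.134, 0, -1], [0.0437, 0.002, 0.1, 0, 0.134, 0, -1]]]'

```text
time_s: 10.22
ee_pos: [0.576, 0.1859, 0.1834]
orientation: [0.693, 0.713, 0.072, -0.077]
wrist_force: [0.2, 0.7, -2.7]
gripper_width: 0.694
```

```bash
python3 look.py 6;python3 -c "
from h import *
where();go(-2,4.7,12);go(-1.8,3.5,7)"
```

```text
X -2.2 Z 5.7 lat 0.0 tilt 18.1 yawerr -0.1 F [ 0.2  0.7 -2.7] T [-0.23 -0.06  0.03] w 0.694
pred [0.5748 0.1768 0.1977] [ 1.597e+00  3.140e-01 -1.000e-03]
top [ 0.5696  0.1757  0.1777  1.6487 -0.0532] 16 0.00038
scene [0.5757 0.1863 0.202  1.5874 0.2712] 91 0.00099
both [0.5755 0.1852 0.2072 1.5818 0.3367] 77 0.00119
X -1.6 Z 6.3 lat 0.3 tilt 18.0 yawerr -0.0 F [-0.   0.8 -2.8] T [-0.19 -0.01  0.01] w 0.694
shift [ 0.0064 -0.0024  0.0549] turn [ 0.0006  0.0668 -0.0001] mm [ 0.8 -0.3  6.6] deg [ 0.1  6.  -0. ] ee [0.5763 0.1865 0.184 ] t 10.3167
shift [ 0.0195 -0.0022  0.099 ] turn [ 0.0005  0.1224 -0.0003] mm [ 2.3 -0.3 11.9] deg [ 0. 11. -0.] ee [0.5763 0.1865 0.184 ] t 10.3167
```

View pics/scene6.png

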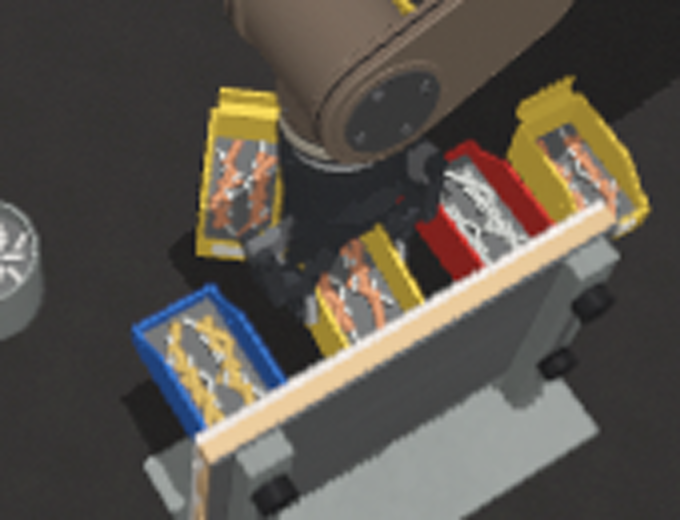

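View pics/top6.png

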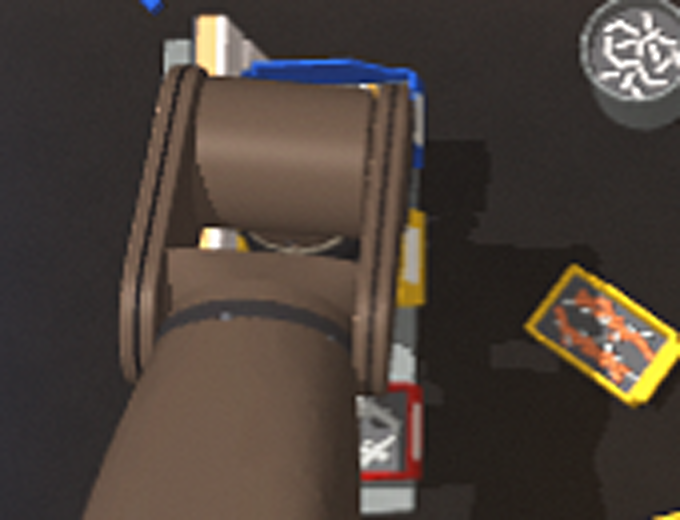

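drive_tool --commands '[[[0.005, 0, 0.026, 0, 0.033, 0, -1], [0.009, 0, 0.053, 0, 0.067, 0, -1], [0.015, 0, 0.075, 0, 0.095, 0, -1], [0.021, 0, 0.097, 0, 0.122, 0, -1], [0.021, 0, 0.097, 0, 0.122, 0, -1], [0.021, 0, 0.097, 0, 0.122, 0, -1]]]'

```text
time_s: 10.82
ee_pos: [0.5759, 0.1911, 0.1727]
orientation: [0.683, 0.703, 0.139, -0.145]
wrist_force: [0.5, 0.8, -1.8]
gripper_width: 0.698
```

```bash
python3 -c "
from h import *
where();where();go(-1.6,2.5,4);go(-1.4,1.5,2)
s=arm.read_state();print(s['joints'].round(3))"
```

```text
X -2.0 Z 3.3 lat 0.1 tilt 7.1 yawerr -0.1 F [ 0.5  0.8 -1.8] T [-0.38 -0.06  0.  ] w 0.698
X -2.0 Z 3.3 lat 0.1 tilt 7.1 yawerr -0.1 F [ 0.5  0.8 -1.8] T [-0.38 -0.06  0.  ] w 0.698
shift [ 0.0061 -0.0002  0.0287] turn [ 0.      0.0339 -0.0009] mm [ 0.7 -0.   3.4] deg [ 0.   3.1 -0.1] ee [0.5759 0.1911 0.1727] t 10.8167
shift [ 0.0087 -0.0001  0.051 ] turn [ 0.      0.0561 -0.001 ] mm [ 1.  -0.   6.1] deg [ 0.   5.1 -0.1] ee [0.5759 0.1911 0.1727] t 10.8167
[-0.013  0.171  1.864  0.441  1.165 -0.231]
```

drive_tool --commands '[[[0.003, 0, 0.015, 0, 0.017, 0, -1], [0.006, 0, 0.029, 0, 0.034, 0, -1], [0.008, 0, 0.04, 0, 0.045, 0, -1], [0.009, 0, 0.051, 0, 0.056, 0, -1], [0.009, 0, 0.051, 0, 0.056, 0, -1], [0.009, 0, 0.051, 0, 0.056, 0, -1]]]'

```text
time_s: 11.32
ee_pos: [0.5762, 0.1942, 0.1677]
orientation: [0.676, 0.696, 0.169, -0.175]
wrist_force: [-0.2, -2.9, -3.1]
gripper_width: 0.694
```

```bash
python3 -c "
from h import *
where();go(-1.2,1.0,0.3);go(-1.2,0,0.3)"
```

```text
X -1.6 Z 1.7 lat 0.4 tilt 2.0 yawerr -0.1 F [-0.2 -2.9 -3.1] T [-0.72 -0.1  -0.03] w 0.694
shift [ 0.0035 -0.0028  0.0186] turn [ 0.0007  0.0187 -0.001 ] mm [ 0.4 -0.3  2.2] deg [ 0.1  1.7 -0.1] ee [0.5762 0.1942 0.1677] t 11.3167
shift [-0.0004 -0.0028  0.026 ] turn [ 0.0007  0.0187 -0.001 ] mm [-0.  -0.3  3.1] deg [ 0.1  1.7 -0.1] ee [0.5762 0.1942 0.1677] t 11.3167
```

drive_tool --commands '[[[0, 0, 0.008, 0, 0.01, 0, -1], [0, 0, 0.017, 0, 0.019, 0, -1], [0, 0, 0.017, 0, 0.019, 0, -1], [0, 0, 0.017, 0, 0.019, 0, -1]]]'

```text
time_s: 11.65
ee_pos: [0.576, 0.1951, 0.1656]
orientation: [0.673, 0.693, 0.179, -0.186]
wrist_force: [0.9, -4.1, -2.9]
gripper_width: 0.697
```

```bash
python3 -c "
from h import *
where();go(-1.5,0,0)"
```

```text
X -1.7 Z 0.8 lat 0.2 tilt 0.2 yawerr -0.1 F [ 0.9 -4.1 -2.9] T [-0.94 -0.09 -0.04] w 0.697
shift [-0.0009 -0.0014  0.0081] turn [ 0.0005  0.0026 -0.0011] mm [-0.1 -0.2  1. ] deg [ 0.   0.2 -0.1] ee [0.576  0.1951 0.1656] t 11.65
```

drive_tool --commands '[[[-0.006, 0, -0.003, 0, 0, 0, -1], [-0.011, 0, 0.004, 0, 0, 0, -1], [-0.011, 0, 0.004, 0, 0, 0, -1], [-0.011, 0, 0.004, 0, 0, 0, -1]]]'

```text
time_s: 11.98
ee_pos: [0.5756, 0.1951, 0.1646]
orientation: [0.673, 0.693, 0.179, -0.187]
wrist_force: [0.1, 0.1, -2.0]
gripper_width: 0.695
```

```bash
python3 -c "
from h import *
where()"
```

```text
X -1.8 Z -0.2 lat -0.1 tilt 0.1 yawerr -0.1 F [ 0.1  0.1 -2. ] T [-0.41 -0.05 -0.02] w 0.695
```

drive_tool --commands '[[[-0.002, 0, 0.0036, 0, 0, 0, -1], [-0.0042, 0, 0.0072, 0, 0, 0, -1], [-0.0042, 0, 0.0072, 0, 0, 0, -1], [-0.0042, 0, 0.0072, 0, 0, 0, -1]]]'

```text
time_s: 12.32
ee_pos: [0.5757, 0.195, 0.1644]
orientation: [0.673, 0.693, 0.18, -0.187]
wrist_force: [-2.2, 0.1, 2.9]
gripper_width: 0.695
```

```bash
python3 -c "
from h import *
where()"
```

```text
X -2.0 Z -0.4 lat -0.0 tilt 0.1 yawerr -0.1 F [-2.2  0.1  2.9] T [0.05 0.25 0.37] w 0.695
```

The tongue is now resting on the groove edge (upward force about 6 N, back unloaded). Releasing.

drive_tool --commands '[[[0, 0, 0, 0, 0, 0, 0.45], [0, 0, 0, 0, 0, 0, 0.5], [0, 0, 0, 0, 0, 0, 0.6], [0, 0, 0, 0, 0, 0, 0.7], [0, 0, 0, 0, 0, 0, 0.8], [0, 0, 0, 0, 0, 0, 0.8], [0, 0, 0, 0, 0, 0, 0.8], [0, 0, 0, 0, 0, 0, 0.8]]]'

```text
time_s: 12.98
ee_pos: [0.5759, 0.1945, 0.1636]
orientation: [0.673, 0.693, 0.179, -0.186]
wrist_force: [-1.0, 0.5, 0.3]
gripper_width: 0.902
```

```bash
python3 look.py 7
```

```text
X -2.4 Z -1.2 lat 0.1 tilt 0.2 yawerr -0.1 F [-1.   0.5  0.3] T [-0.25 -0.03  0.01] w 0.902
pred [0.5745 0.1811 0.1737] [1.596e+00 3.000e-03 1.000e-03]
top [ 0.573   0.182   0.1712  1.5712 -0.1089] 259 0.00075
scene [ 0.5644  0.1487  0.2155  0.9509 -0.4053] 64 0.00069
both [ 0.577   0.181   0.1738  1.614  -0.0679] 339 0.00059
```

View pics/scene7.png

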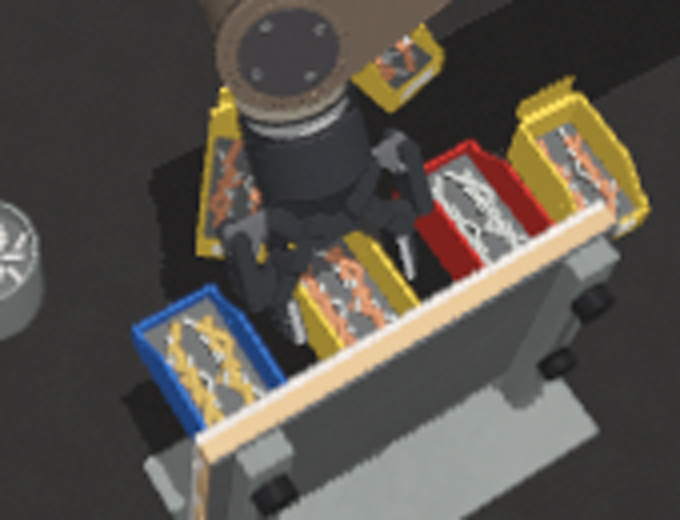

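The scene shows the finger pads clear on both sides of the hung bin, at (295,325) and (405,255). Backing out along the tool axis.

drive_tool --commands '[[[0, 0, -0.05, 0, 0, 0, 0.8], [0, 0, -0.15, 0, 0, 0, 0.8], [0, 0, -0.3, 0, 0, 0, 0.8], [0, 0, -0.5, 0, 0, 0, 0.8], [0, 0, -0.75, 0, 0, 0, 0.8], [0, 0, -1, 0, 0, 0, 0.8], [0, 0, -1, 0, 0, 0, 0.8], [0, 0, -1, 0, 0, 0, 0.8]]]'

```text
time_s: 13.75
ee_pos: [0.5793, 0.1334, 0.2711]
orientation: [0.673, 0.693, 0.181, -0.184]
wrist_force: [-0.1, 0.4, -0.0]
gripper_width: 0.898
```

drive_tool --commands '[[[-0.3, -0.2, -0.3, 0, 0, 0, 0.8], [-0.6, -0.6, -0.6, 0, 0, 0, 0.8], [-0.9, -1, -0.7, 0, 0, 0, 0.8], [-0.9, -1, -0.7, 0, 0, 0, 0.8], [-0.9, -1, -0.7, 0, 0, 0, 0.8], [-0.9, -1, -0.7, 0, 0, 0, 0.8]]]'

```text
time_s: 14.25
ee_pos: [0.4598, -0.0059, 0.2856]
orientation: [0.675, 0.691, 0.179, -0.187]
wrist_force: [-0.0, 0.9, 0.4]
gripper_width: 0.898
```

```bash
python3 look.py 8; python3 - <<'E'
from h import *
print(arm.read_state()['ee_pos'],arm.read_state()['time_s'])
for nm,P in clouds().items():
  for n,c in(('yel',(.576,.181,.1745)),('red',(.468,.178,.1745)),('blu',(.678,.183,.1745))):
    Q=P[np.linalg.norm(P-c,axis=1)<.085]
    try:
        q,m,r=fitup(Q,[*c,1.598,0]); print(nm,n,q.round(4),m,round(r,5))
    except Exception as e: print(nm,n,e)
E
```

```text
X -199.6 Z 120.8 lat -121.2 tilt 0.2 yawerr -0.3 F [-0.   0.9  0.4] T [-0.21  0.   -0.02] w 0.898
pred [ 0.4601 -0.0178  0.2962] [1.595e+00 3.000e-03 1.000e-03]
top [ 0.4601 -0.0178  0.2962  1.5948  0.0025] 0 nan
scene [ 0.4428 -0.012   0.3656  2.0323  1.8051] 37 0.00069
both [ 0.4431 -0.0125  0.3655  2.0322  1.7953] 39 0.00074
[ 0.46154781 -0.0043581   0.28611834] 14.35
top yel [ 0.5758  0.1812  0.1729  1.5936 -0.084 ] 329 0.00051
top red [ 0.4675  0.1778  0.1739  1.595  -0.0672] 329 0.00062
top blu [ 0.6769  0.1835  0.1747  1.5948 -0.0608] 318 0.00064
scene yel [ 0.5774  0.1735  0.1741  1.5984 -0.04  ] 93 0.00041
scene red [0.468  0.1897 0.1777 1.5835 0.0722] 94 0.00055
scene blu [0.6785 0.1915 0.1785 1.6136 0.1184] 76 0.00054
both yel [ 0.5769  0.181   0.1736  1.6093 -0.0732] 417 0.00059
both red [ 0.4681  0.1777  0.1745  1.604  -0.0645] 422 0.00069
both blu [ 0.6777  0.1834  0.1754  1.6054 -0.0529] 397 0.00076
  return _methods._mean(a, axis=axis, dtype=dtype,
  ret = ret.dtype.type(ret / rcount)
```

View pics/top8.png

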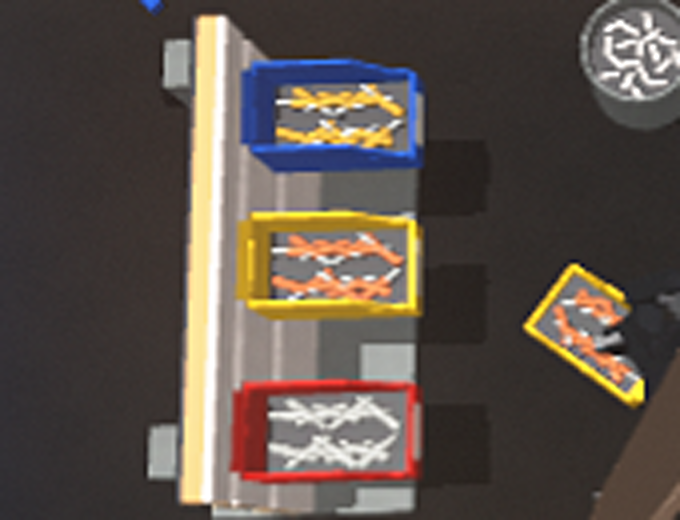

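View pics/scene8.png

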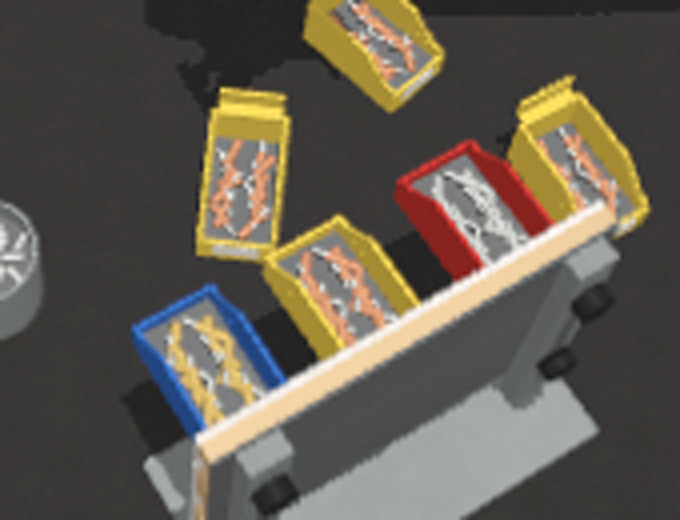

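The top view shows yellow at (330,265), lined up with blue (335,115) and red (330,430). Its fitted pose matches theirs and the gripper is clear at z = 0.29. Handing in.

```bash
python3 -c "
from plant import arm
print(arm.sign_off())"
```

```text
the job is handed in; nothing more can be done
None
```

I hung the yellow bin (of the four loose ones, the one farthest to the robot's right) in the top groove midway between red and blue, let go of it, and handed the job in. That was at about 14.4 s of the 58 s allowed; the hand-in gives no verdict.

**How it went:**
- I gripped the bin by its sides with the tool leaning 30° and tilted its front up 46°.
- The cameras put the groove's lower edge at about z = 0.199 m, so the board sits about 28 mm above its lowest setting.
- I fed the lip into the groove in small steps, with no contact felt until the swing was nearly finished.
- In the last 2° the back touched the slats with about 4 N. I backed off 1 mm and lowered the bin until the tongue rested on the edge with about 6 N, then released it.

**Last checks (pictures and a fit to the depth images after backing the gripper away):**
- **Position:** the yellow bin is in line with red and blue, about 3 mm from mid-gap, with its centre at z ≈ 0.173 m (allowed 0.148 to 0.183). Its yaw is square to the stand within about 0.01 rad.
- **Other things:** red and blue fit at their starting positions. The arm came near nothing else on the bench, but I did not re-measure the tin, pliers or square.
- **Robot:** the gripper was clear of everything at z ≈ 0.29 m.

**What disagreed:**
- The tilt fit is biased for hung bins: the overhead camera reads yellow at -0.08 rad and red and blue at -0.06 to -0.07. I judged yellow level by that match, within about 0.02 rad.
- The side camera's tilt fits were scattered, from -0.04 to +0.12 rad, because the board hides the bins' backs, so I did not use them.
- Yellow's fitted height came out about 1.5 mm below the hung pair's, which is within measurement error.

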